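# Top up the stack-loader magazine with two video cassettes

### The arm

A 6-joint arm with a two-finger parallel gripper is mounted at the origin on the work surface; the furniture and walls round the work are solid. World frame = base frame: x ahead of the robot, y to its left, z up, the work surface at z = 0. Lengths are in m, angles in degrees, forces in N, time in s.
With the tool pointing down it reaches from about 0.375 to 0.825 m from the base axis. Payload 5.5 kg.
Tool frame: the origin (TCP) lies midway between the tips of the shut fingers; the grasp point (between the pads) lies 19 mm behind it; z points along the fingers, y is the line along which they close (so a half turn about z gives the same grasp; the last joint's range is limited). The gripper opens to 85 mm and grips with 20 to 120 N. Pads are 22 mm wide; open, the fingers measure 114 mm over their backs; the gripper's body (76 mm by 85 mm) begins 54 mm behind the grasp point. The pads swing forward as they close: fully open they stand 13 mm farther back than shut.
Start: joints at [-71.276, 17.962, -2.699, 69.339, 0, 90], TCP at [0.193, -0.568, 0.231] pointing down, gripper open.
Joint ranges: [-152.73, 152.73], [-39.44, 99.34], [-58.76, 71.6], [-118.89, 123.64], [-81.53, 83.1], [-180, 180]. Speed limits (degrees/s): [136.94, 136.94, 172.46, 180, 180, 180].

### API

Orientations are given as [roll, pitch, yaw] about the fixed x, y, z axes, in that order (R = Rz(yaw) Ry(pitch) Rx(roll)).
In Python, from station import arm, eyes, job_done gives the robot as it stands. The module is installed in compiled form; this text tells all that it offers.
- The arm moves only by the tool jog_arm, never from a script. Its argument "rows" is a list of rows, each a list of 4 numbers: the shift along the tool's x, y, z in m, then the turn about the tool's z in rad. In form: [[x, y, z, spin], ...]. A call has 1 to 5 rows; each row is the pose to reach, as a shift and turn from the pose commanded when the call began, along the tool's axes at that moment; what a row does not reach only later rows make up. A row lasts 1/12 s, in which the tool goes at most 41.7 mm and 7.16 degrees, less where a joint would pass 70% of its speed; a pose out of reach is approached as far as the arm can. A call with a gripper value outside its range is refused whole. "grip" is the closure, from 0 (fully open) to 1 (shut), set as the call begins (left out, the last holds). The fingers move at their own pace and stop on an object; the grip force is fixed at half the most. Time passes only in rows, so rows that repeat a pose let the fingers close. It gives the time, the measured TCP pose, the force, the opening and the grip force at its end, in the units of the state.
- arm.get_state(): the state, without advancing time (a new reading comes with each control period).
- eyes.grab_frame(name): name is "side" or "top" or "wrist"; returns a dict with "color" (400x640x3 uint8, blue, green, red), "z_map" (400x640 float32, m along the optical axis (not along the pixel's ray), 0 where there is no reading), "fovy" (degrees; the focal length in pixels is half the picture's height over the tangent of half this angle, whatever the lens; pixels are square), "cx", "cy" (the principal point, pixels), "position" and "attitude" of the camera in the world; the wrist camera has in their place "mount" (4x4, takes a point from camera to tool coordinates, whose origin is the TCP and whose axes are the flange's). Camera axes: x right, y down, z forward; pixel columns grow to the right and rows downward; lengths in m; the calibration is good to about 2 mm. A picture is of the moment at which its call begins: read the wrist's pose just before it.
- job_done(): hands the job in; it is judged then, once.
Trained networks look in a picture, given as the dict that the camera call returned (one of the last four; its "shot" number tells which), for a name from the list of things; names that differ only in an ending like _2 or _b are one class to them, and where a whole thing is asked for, a point or a joint stands for the part that bears it (a point fixed in the world has none). Each returns a list of dicts, best first, with "conf" (0 to 1); they miss things now and then, are a little off and sometimes report something else, mostly with a low value. They report only what shows in the picture. A call takes as long as a camera call. They do not tell look-alikes from the thing itself.
- eyes.boxes_of(picture, target): "point" ([x, y, z] in m, in world coordinates, good to about 4 mm: the middle of the surface that is visible of it).
- eyes.outline_of(picture, target): "region" (400x640 bool, what is visible of it).
The state is a dict: "clock": time; "qpos": joint angles; "joint_velocities": joint speeds; "tau": joint torques, N m; "tool_pos": TCP position; "eef_rot": TCP orientation; "force": force on the tool from outside, world axes, zero at the start; "moment": the same for the moment, N m; "grip_width": opening from 0.0 (shut) to 1.0 (fully open); "gripper_force": force on a finger pad.
Only numpy, scipy, OpenCV 4.12 (cv2) and the standard library are available. Lean on these libraries where they do the work, as an engineer would, in place of code of your own. Each camera call takes 0.05 s, during which the arm holds its last target. There are 200 camera calls.

### The job

Load the two small video cassettes lying on the bench into the sprung stack-loader magazine, one after the other, on top of the one it already holds: lay each flat on the stack in front of the retaining lips, press the stack down against its spring, slide the cassette in under the lips end first until you feel it fully home against the back stop, and let go. Press and push gently, without forcing a cassette that catches at the mouth, ramming the back stop or jamming the stack down onto its bottom stop, and leave the other things on the bench where they are.

Things in the scene. Friction and masses are not known exactly. Their poses are not given: they have to be found in the camera images.
- cassette_a: small 8 mm video cassette, a black plastic slab with a pale label strip and a window with two white hubs on top, 95 (x) x 62 (y) x 15 (z) mm, about 75 g; origin at the centre of its underside; x along its length, z up. Lies on the bench to be loaded; may be loaded first or second.
- cassette_b: small 8 mm video cassette, a black plastic slab with a pale label strip and a window with two white hubs on top, 95 (x) x 62 (y) x 15 (z) mm, about 75 g; origin at the centre of its underside; x along its length, z up. Same as cassette_a; may be loaded first or second.
- cassette_loaded: small 8 mm video cassette, a black plastic slab with a pale label strip and a window with two white hubs on top, 95 (x) x 62 (y) x 15 (z) mm, about 75 g; origin at the centre of its underside; x along its length, z up. Already in the magazine, top of the stack: the spring holds it up against the underside of the lips, its far end against the back stop. It ends at the bottom of the stack of three.
- magazine: stack-loader magazine, fixed: grey base 132 x 108 x 8 mm, x -64 to 68 mm, carrying the throat, back stop and sprung plate. Origin on the bench under the centre of a home cassette; x is the direction of insertion (away from the robot, within 0.3 rad), z up. A home cassette has x = y = 0 here and its x along this x (either way round). Nothing stands beside the stack nearer than the throat.
- throat: fixed; frame as the magazine's. Two aluminium cheeks at x 19.5 to 53.5 mm, 64 mm apart (1 mm play each side of a cassette), lead-in at the front edges only 1 mm, so a cassette 2 mm off to one side catches there. On top two steel lips, underside 64 mm above the bench, each over 8 mm of a cassette's long edge, front edge curled up 4 mm from x = 13 mm. Takes under 25 N.
- back_stop: fixed; frame as the magazine's: two uprights 70 mm high with rubber strips facing the stack at x = 47.5 mm, where a home cassette's far end touches. Rigid; takes under 20 N.
- follower: white sprung plate 88 x 44 x 5 mm under the stack, moving only up and down; origin at the centre of its top. Top height over the bench: 63 mm free, 15 mm at the hard bottom stop; the spring pushes up with 3 N at 63 mm plus 0.2 N per mm down. With 1, 2, 3 cassettes held under the lips it is at 49, 34, 19 mm (5.8, 8.8, 11.8 N). Takes under 22 N.
- label_pad: pad of labels, 50 x 76 x 14 mm, bystander; origin at the centre of its underside.
- loupe: black eyepiece loupe standing on the bench, 40 mm wide, 28 mm high, bystander; origin at the centre of its underside.
- pencil: pencil, 147 mm long, 7 mm thick, bystander; origin under its middle.
Mind the look-alikes: they are no part of the job. What is shaped like the cassette_a but pink is not meant.

How it is judged:
By the outcome, as a careful person would: the job done as asked, in the order asked, and still so for the second after the job is handed in, with the robot touching nothing.
It also fails if it takes over 69 s, if anything falls off the work surface, if the arm or the gripper's body presses on something with over 40 N, if the wrist force passes 120 N, or if a joint passes its speed limit or range.

## Working session

There is one attempt and no reset: what is moved stays moved. The work goes in short steps, Python scripts to look and compute and a tool call to move; the robot and the scene stay as the last step left them, time stands still between calls to the robot, and variables do not carry over. Pictures are saved under pics/ and viewed, at most 12 in all, crops included, and the job is handed in when it is done.

Besides the shell and the picture viewer there is one more tool, called after "Emit:" as name([rows], argument=value, ...), one row to a line, values as JSON. jog_arm: Moves the arm, as the interface text tells. Its arguments: {"type":"object","properties":{"rows":{"type":"array"},"grip":{"type":"number"}},"required":["rows"]}

```bash
mkdir -p pics
cat > h.py <<'E'
import numpy as np, cv2
from scipy.spatial.transform import Rotation as R
from station import arm, eyes, job_done
def att(f):
    a=np.array(f["attitude"],float)
    if a.shape==(3,3): return a
    return R.from_euler('xyz',a,degrees=True).as_matrix() if a.size==3 else R.from_quat(a).as_matrix()
def cloud(f):
    h,w=f["z_map"].shape; fl=h/2/np.tan(np.radians(f["fovy"])/2)
    v,u=np.mgrid[:h,:w]; z=f["z_map"]
    p=np.stack([(u-f["cx"])/fl*z,(v-f["cy"])/fl*z,z],-1)
    if "mount" in f:
        s=arm.get_state(); T=np.array(f["mount"]); p=p@T[:3,:3].T+T[:3,3]
        return p@R.from_euler('xyz',s["eef_rot"],degrees=True).as_matrix().T+np.array(s["tool_pos"])
    return p@att(f).T+np.array(f["position"])
E
python3 - <<'E'
from h import *
s=arm.get_state(); print(s)
for n in("top","side"):
    f=eyes.grab_frame(n); cv2.imwrite(f"pics/{n}0.png",f["color"]); print(n,f["fovy"],f["cx"],f["cy"],f["position"],f["attitude"])
    c=cloud(f); np.savez(f"{n}0.npz",c=c,col=f["color"],z=f["z_map"])
    for t in("cassette_a","cassette_loaded","magazine","throat","back_stop","follower","label_pad","loupe","pencil"):
        for b in eyes.boxes_of(f,t): print(t,np.round(b["point"],3),round(b["conf"],2))
E
```

```text
{'clock': 0.0, 'qpos': array([-7.12754643e+01,  1.80040631e+01, -2.75537490e+00,  6.93378196e+01,
       -6.83075972e-04,  8.99976542e+01]), 'joint_velocities': array([ 0.11822458, -0.06348319, -0.05863071, -0.12989588,  0.0618213 ,
       -0.0848939 ]), 'tau': array([ 1.15660419e-03, -5.39591968e+01,  3.39746261e+01,  1.93520595e-02,
       -2.03635118e-04, -4.67037694e-06]), 'tool_pos': array([ 0.19242329, -0.5677018 ,  0.23042711]), 'eef_rot': array([-1.79902742e+02,  6.79093062e-04,  1.87268826e+01]), 'force': array([-0.18318726,  0.51795527, -0.84808435]), 'moment': array([-0.02342675, -0.01809792, -0.01634779]), 'gripper_force': 0.0, 'grip_width': 1.0036679293043544}
top 50.882208311333656 312.359852782038 191.86824202722556 [0.31547672 0.06137832 1.24382576] [-175.29995431   -0.94152916  -90.81355654]
cassette_a [0.545 0.329 0.013] 0.87
cassette_a [0.532 0.138 0.016] 0.84
cassette_a [0.239 0.406 0.011] 0.64
cassette_loaded [ 0.513 -0.056  0.064] 0.77
magazine [ 0.488 -0.047  0.008] 0.68
throat [ 0.547 -0.03   0.065] 0.69
label_pad [0.366 0.266 0.013] 0.64
loupe [ 0.365 -0.278  0.027] 0.57
pencil [0.372 0.055 0.005] 0.51
side 52.34733390913501 323.5179394710564 200.039941706417 [ 0.34304868 -0.80755316  0.79332239] [-128.74223586    1.23054416   -3.73787309]
cassette_a [0.524 0.13  0.012] 0.94
cassette_a [0.542 0.324 0.02 ] 0.83
cassette_a [0.238 0.397 0.014] 0.71
cassette_loaded [ 0.507 -0.066  0.065] 0.95
cassette_loaded [ 0.496 -0.084  0.004] 0.32
magazine [ 0.494 -0.085  0.007] 0.57
throat [ 0.545 -0.092  0.043] 0.91
throat [ 0.371 -0.295  0.025] 0.35
follower [ 0.506 -0.064  0.066] 0.2
label_pad [0.361 0.255 0.017] 0.77
loupe [ 0.368 -0.294  0.026] 0.5
pencil [0.373 0.044 0.007] 0.58
```

View pics/top0.png

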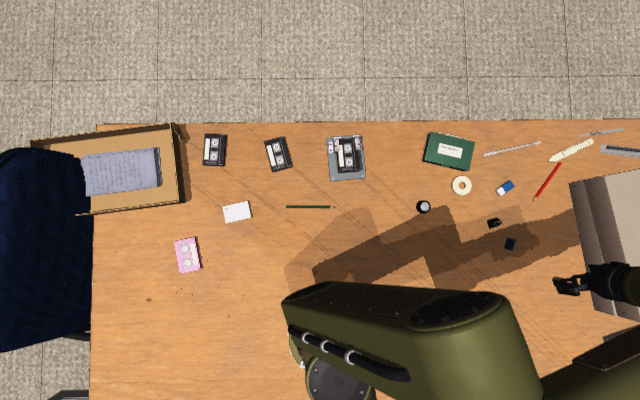

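Run:
```python
import numpy as np,cv2
d=np.load("top0.npz"); c=d["c"]; z=d["z"]
ok=z>0
print("table z", np.median(c[...,2][ok]))
for n,p,zz,rad in (("c1",(.545,.329),(.009,.025),.07),("c2",(.532,.138),(.009,.025),.07),("c3",(.239,.406),(.009,.025),.07),("loaded",(.505,-.056),(.058,.0665),.08),("mag",(.49,-.05),(.004,.013),.1),("hi",(.53,-.05),(.0665,.09),.1)):
    m=ok&(np.hypot(c[...,0]-p[0],c[...,1]-p[1])<rad)&(c[...,2]>zz[0])&(c[...,2]<zz[1])
    q=c[m]; r=cv2.minAreaRect((q[:,:2]*1000).astype(np.float32)); v,u=np.nonzero(m)
    print(n,len(q),np.round(r[0],1),np.round(r[1],1),round(r[2],2),"z",np.median(q[:,2]).round(4),"px",u.mean().round(),v.mean().round(),"col",np.round(np.median(d["col"][m],0)))
s=cv2.imread("pics/top0.png")
cv2.imwrite("pics/crop0.png",cv2.resize(s[60:200,20:420],(800,280),interpolation=cv2.INTER_CUBIC))
```

```text
table z -0.0004733788769136771
c1 676 [548.2 341.1] [88.6 96.4] 86.28 z 0.0149 px 214.0 149.0 col [76. 82. 88.]
c2 664 [532.3 140.4] [95.1 61.7] 14.1 z 0.0152 px 278.0 153.0 col [81. 84. 88.]
c3 715 [239.1 404.4] [95.  63.3] 11.14 z 0.0145 px 187.0 255.0 col [222. 197. 237.]
loaded 589 [519.2 -60.9] [99.5 69.7] 5.77 z 0.0641 px 348.0 155.0 col [80. 80. 83.]
mag 771 [491.7 -46.6] [190.7 194.8] 35.47 z 0.0076 px 342.0 164.0 col [139. 143. 140.]
hi 214 [520.7 -61.3] [101.8  72.5] 3.87 z 0.0679 px 348.0 149.0 col [165. 162. 174.]
```

View pics/side0.png

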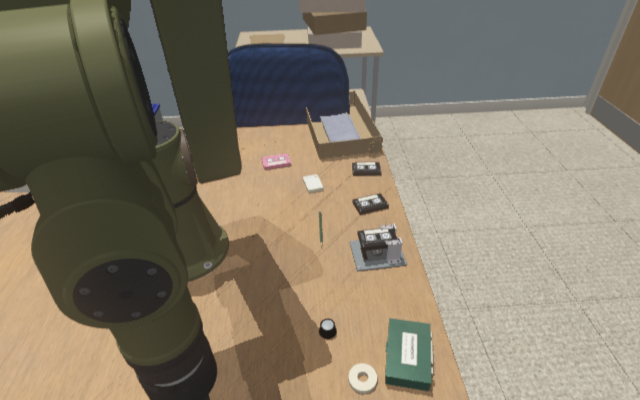

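Black cassettes lie at (214,149) and (278,153), the loaded one is at (348,155) in the magazine, and the pink look-alike is at (187,255). I'll use the two black ones on the bench. Before reaching, I'll check that choice in a crop and pass over the magazine for a wrist view.

View pics/crop0.png

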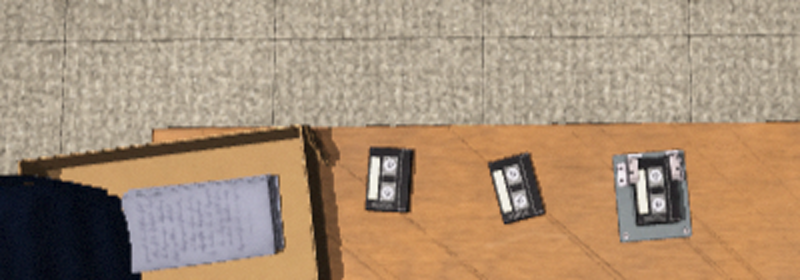

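Emit:
jog_arm([
  [0.029, -0.026, 0, 0],
  [0.058, -0.052, 0, 0],
  [0.087, -0.078, 0, 0],
  [0.116, -0.104, 0, 0],
  [0.145, -0.13, 0, 0],
])

```text
clock: 1.42
tool_pos: [0.2886, -0.3971, 0.2313]
eef_rot: [180.0, -0.0, 18.7]
force: [1.5, 1.2, 0.7]
grip_width: 0.995
gripper_force: 0.0
```

Emit:
jog_arm([
  [0.029, -0.026, 0, 0],
  [0.058, -0.052, 0, 0],
  [0.087, -0.078, 0, 0],
  [0.116, -0.104, 0, 0],
  [0.145, -0.13, 0, 0],
])

```text
clock: 1.83
tool_pos: [0.3844, -0.2272, 0.2316]
eef_rot: [180.0, -0.0, 18.7]
force: [1.0, 0.2, 0.9]
grip_width: 1.0
gripper_force: 0.0
```

Emit:
jog_arm([
  [0.029, -0.026, 0, 0.05],
  [0.058, -0.052, 0, 0.1],
  [0.087, -0.078, 0, 0.15],
  [0.116, -0.104, 0, 0.2],
  [0.145, -0.13, 0, 0.25],
])

```text
clock: 2.25
tool_pos: [0.4801, -0.0573, 0.2316]
eef_rot: [180.0, -0.0, 4.3]
force: [1.4, -0.2, -0.1]
grip_width: 0.999
gripper_force: 0.0
```

Emit:
jog_arm([
  [0, 0, 0, 0],
  [0, 0, 0, 0],
  [0, 0, 0, 0],
])

```text
clock: 2.5
tool_pos: [0.4791, -0.0593, 0.2312]
eef_rot: [180.0, 0.0, 4.5]
force: [-0.1, -1.0, 0.9]
grip_width: 0.999
gripper_force: 0.0
```

Run:
```python
from h import *
s=arm.get_state(); print(s["tool_pos"],s["eef_rot"],s["clock"],s["force"])
f=eyes.grab_frame("wrist"); print(f["fovy"],f["cx"],f["cy"],np.round(f["mount"],4))
cv2.imwrite("pics/w1.png",f["color"]); c=cloud(f); np.savez("w1.npz",c=c,col=f["color"],z=f["z_map"])
```

```text
[ 0.47906034 -0.05931609  0.23118633] [1.79978613e+02 3.74616449e-02 4.47399696e+00] 2.5 [-0.0757463  -1.00237438  0.85774472]
67.99647355342746 320.2344402890822 199.34062867432482 [[ 5.000e-04 -9.507e-01 -3.100e-01  7.910e-02]
 [ 1.000e+00  4.000e-04  4.000e-04  1.000e-04]
 [-2.000e-04 -3.100e-01  9.507e-01 -1.425e-01]
 [ 0.000e+00  0.000e+00  0.000e+00  1.000e+00]]
```

View pics/w1.png

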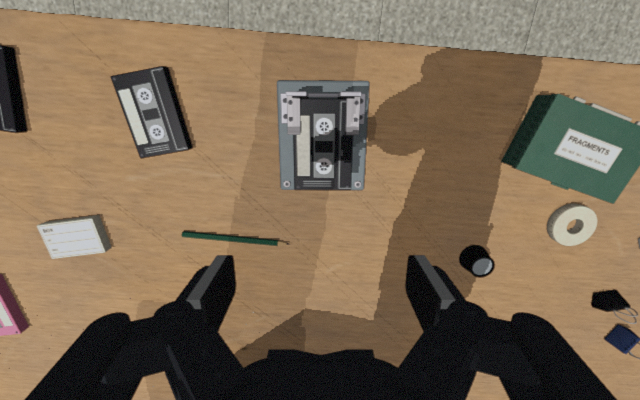

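The wrist view shows the magazine at about (323,135) and one black cassette at (150,112), with the other partly in view at the left edge. The pink look-alike is at (5,310). Next I'll measure the magazine and the cassettes.

```bash
cat >> h.py <<'E'
def rect(c,z,p,rad,zz):
    m=(z>0)&(np.hypot(c[...,0]-p[0],c[...,1]-p[1])<rad)&(c[...,2]>zz[0])&(c[...,2]<zz[1])
    m=cv2.morphologyEx(m.astype(np.uint8),cv2.MORPH_OPEN,np.ones((3,3)))
    n,l,st,_=cv2.connectedComponentsWithStats(m); k=1+np.argmax(st[1:,4]); m=l==k
    q=c[m]; r=cv2.minAreaRect((q[:,:2]*1000).astype(np.float32)); a,(w,h)=r[2],r[1]
    if h>w: a-=90;w,h=h,w
    return np.round(r[0],1),round(w,1),round(h,1),"yaw",round((a+90)%180-90,2),"z",round(float(np.median(q[:,2])),4),len(q)
def go(x,y,z,yaw):
    s=arm.get_state(); M=R.from_euler('xyz',s["eef_rot"],degrees=True).as_matrix()
    d=M.T@(np.array([x,y,z])-s["tool_pos"]); sp=-np.radians((yaw-s["eef_rot"][2]+180)%360-180)
    print("GO",np.round(d,4),round(sp,4),"from",np.round(s["tool_pos"],4),round(s["eef_rot"][2],2))
E
python3 - <<'E'
from h import *
for n in("top0","w1"):
    d=np.load(n+".npz");c=d["c"];z=d["z"];print(n)
    for nm,p,rad,zz in(("c2",(.532,.140),.065,(.009,.025)),("c1",(.548,.332),.06,(.009,.022)),("base",(.505,-.06),.1,(.004,.012)),("all>.04",(.52,-.06),.1,(.045,.09)),("top face",(.49,-.06),.06,(.06,.0655)),("stop",(.56,-.06),.05,(.0685,.075))):
        try: print(nm,*rect(c,z,p,rad,zz))
        except Exception as e: print(nm,e)
d=np.load("w1.npz");c=d["c"];m=(np.hypot(c[...,0]-.52,c[...,1]+.06)<.09)&(c[...,2]>.03)
print(np.histogram(c[...,2][m],np.arange(.03,.08,.002)))
i=d["col"][70:200,265:385]; cv2.imwrite("pics/w1c.png",cv2.resize(i,None,fx=4.6,fy=4.6,interpolation=cv2.INTER_CUBIC))
go(.532-.03,.140,.2,14.1)
E
```

```text
top0
c2 [532.3 140.4] 95.1 61.7 yaw 14.1 z 0.0152 650
c1 [547.5 328.5] 94.7 62.7 yaw -4.72 z 0.0149 671
base [493.  -47.3] 96.0 67.5 yaw 17.7 z 0.0079 259
all>.04 [520.6 -61.2] 101.5 71.9 yaw 4.61 z 0.0649 811
top face [543.4 -65.5] 9.2 5.9 yaw -2.98 z 0.0642 12
stop attempt to get argmax of an empty sequence
w1
c2 [529.9 141.8] 95.1 63.3 yaw 14.5 z 0.0151 4630
c1 [543.3 304.9] 95.5 20.5 yaw -8.72 z 0.0144 1203
base [517.2 -59.9] 131.3 108.1 yaw 4.06 z 0.0079 3248
all>.04 [517.5 -60. ] 100.6 72.2 yaw 4.45 z 0.0645 6117
top face [508.7 -60.5] 82.8 62.0 yaw 4.31 z 0.0642 3666
stop [568.3 -82.6] 18.4 2.8 yaw -85.52 z 0.0699 75
(array([   2,    2,    0,    0,    1,    0,    0,    1,    4,    3,    2,
          0,    0,    0,    0,   24, 1953, 2945,  749,  304,  133,    3,
          0,    0]), array([0.03 , 0.032, 0.034, 0.036, 0.038, 0.04 , 0.042, 0.044, 0.046,
       0.048, 0.05 , 0.052, 0.054, 0.056, 0.058, 0.06 , 0.062, 0.064,
       0.066, 0.068, 0.07 , 0.072, 0.074, 0.076, 0.078]))
GO [ 0.0384 -0.1976  0.0311] -0.1696 from [ 0.4789 -0.0599  0.2312] 4.38
```

View pics/w1c.png

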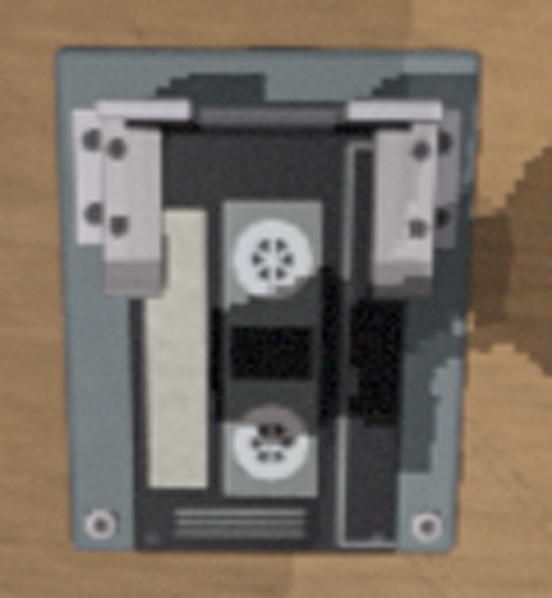

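Emit:
jog_arm([
  [0.006, -0.04, 0.005, 0],
  [0.012, -0.08, 0.02, 0],
  [0.025, -0.118, 0.035, -0.05],
  [0.035, -0.145, 0.06, -0.1],
  [0.045, -0.17, 0.085, -0.174],
])

```text
clock: 2.97
tool_pos: [0.5122, 0.1141, 0.1464]
eef_rot: [180.0, -0.1, 14.4]
force: [0.9, 0.9, 0.0]
grip_width: 0.999
gripper_force: 0.0
```

Run:
```python
from h import *
go(.5245,.1395,.12,14.4)
```

```text
GO [ 0.0182 -0.0215  0.0264] 0.0005 from [0.5122 0.1141 0.1464] 14.43
```

Emit:
jog_arm([
  [0.018, -0.021, 0.026, 0],
  [0.018, -0.021, 0.026, 0],
  [0.018, -0.021, 0.026, 0],
  [0.018, -0.021, 0.026, 0],
])

```text
clock: 3.3
tool_pos: [0.5239, 0.1347, 0.1207]
eef_rot: [-179.9, 0.0, 14.4]
force: [-0.0, -0.1, 0.7]
grip_width: 1.003
gripper_force: 0.0
```

Run:
```python
from h import *
f=eyes.grab_frame("wrist"); c=cloud(f); z=f["z_map"]; np.savez("w2.npz",c=c,col=f["color"],z=z)
print(*rect(c,z,(.530,.141),.065,(.009,.022)))
cv2.imwrite("pics/w2.png",f["color"])
go(.5245,.1395,.12,14.4)
```

```text
[530.9 143.1] 94.2 62.1 yaw 14.39 z 0.0157 7423
GO [ 0.0013 -0.0046  0.0014] 0.0005 from [0.5243 0.1347 0.1214] 14.43
```

View pics/w2.png

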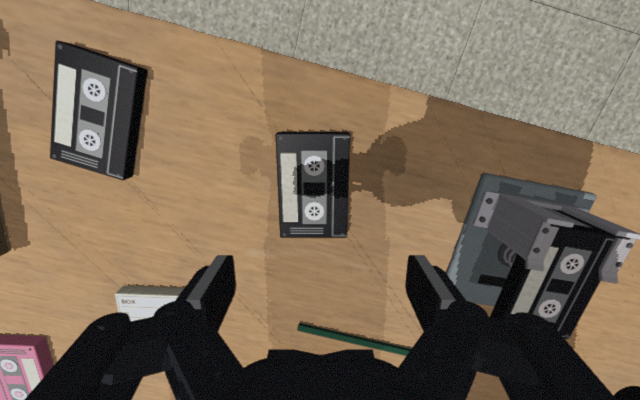

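The cassette is centred at (313,184), about 6.5 mm left of the finger midline. I'll correct for that, descend and grip.

Emit:
jog_arm([
  [0.0025, -0.0065, 0.03, 0],
  [0.0025, -0.0065, 0.06, 0],
  [0.0025, -0.0065, 0.09, 0],
  [0.0025, -0.0065, 0.115, 0],
  [0.0025, -0.0065, 0.124, 0],
])

```text
clock: 3.77
tool_pos: [0.524, 0.1385, -0.0053]
eef_rot: [-179.7, 0.1, 14.7]
force: [0.2, -0.6, -0.3]
grip_width: 1.002
gripper_force: 0.0
```

Emit:
jog_arm([
  [0, 0, 0, 0],
  [0, 0, 0, 0],
  [0, 0, 0, 0],
  [0, 0, 0, 0],
  [0, 0, 0, 0],
], grip=1)

```text
clock: 4.18
tool_pos: [0.5274, 0.1406, -0.0016]
eef_rot: [-179.7, -0.2, 14.8]
force: [-0.8, -0.5, 7.8]
grip_width: 0.703
gripper_force: 66.3
```

Emit:
jog_arm([
  [0, 0, 0, 0],
  [0, 0, 0, 0],
])

```text
clock: 4.35
tool_pos: [0.5274, 0.1406, -0.0016]
eef_rot: [-179.8, -0.2, 14.8]
force: [-0.7, -2.2, 7.6]
grip_width: 0.708
gripper_force: 66.3
```

Emit:
jog_arm([
  [0, 0, -0.01, 0],
  [0, 0, -0.045, 0],
  [0, 0, -0.085, 0],
  [0, 0, -0.12, 0],
  [0, 0, -0.13, 0],
])

```text
clock: 4.77
tool_pos: [0.5291, 0.1407, 0.1332]
eef_rot: [-179.7, -0.5, 14.9]
force: [1.3, 0.8, -0.1]
grip_width: 0.702
gripper_force: 65.6
```

Emit:
jog_arm([
  [0, 0, 0, 0],
  [0, 0, 0, 0],
])

```text
clock: 4.93
tool_pos: [0.5261, 0.14, 0.127]
eef_rot: [-179.7, -0.1, 14.9]
force: [-0.6, -0.4, -0.8]
grip_width: 0.706
gripper_force: 65.6
```

```bash
cat >> h.py <<'E'
def tooled(c):
    s=arm.get_state(); M=R.from_euler('xyz',s["eef_rot"],degrees=True).as_matrix()
    return (c-s["tool_pos"])@M
E
python3 - <<'E'
from h import *
s=arm.get_state();print(s["force"],s["grip_width"],s["gripper_force"],s["tool_pos"],s["eef_rot"])
f=eyes.grab_frame("wrist"); c=cloud(f); z=f["z_map"]; t=tooled(c); np.savez("w3.npz",t=t,c=c,col=f["color"],z=z)
m=(z>0)&(np.abs(t[...,1])<.035)&(t[...,0]>-.01)&(t[...,0]<.06)&(t[...,2]>-.03)&(t[...,2]<.02)
m=cv2.morphologyEx(m.astype(np.uint8),cv2.MORPH_OPEN,np.ones((3,3)))>0
q=t[m]; print(len(q),np.percentile(q,[.5,50,99.5],axis=0).round(4))
r=cv2.minAreaRect((q[:,:2]*1000).astype(np.float32));print(r)
A=np.c_[q[:,:2],np.ones(len(q))];print("plane",np.linalg.lstsq(A,q[:,2],rcond=None)[0])
cv2.imwrite("pics/w3.png",f["color"])
E
```

```text
[-0.56419645 -0.35469518 -0.82117606] 0.7061353654060395 65.55844902992249 [0.52608667 0.13995648 0.12700844] [-1.79723251e+02 -1.00910851e-01  1.48517543e+01]
17818 [[-0.0093 -0.033  -0.0283]
 [ 0.0243  0.0004 -0.0165]
 [ 0.0523  0.033  -0.0054]]
((21.283977508544922, -0.008426666259765625), (69.97625732421875, 62.56707000732422), 89.97847747802734)
plane [ 0.04335172 -0.00272152 -0.01760592]
```

View pics/w3.png

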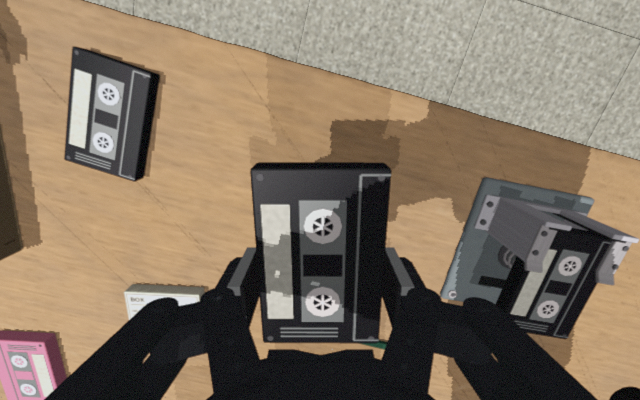

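The cassette is held at (320,250), centred between the pads. Next I'll check its tilt and its exact position in the hand.

```bash
cat >> h.py <<'E'
def held(t,z):
    m=(z>0)&(np.abs(t[...,1])<.029)&(t[...,0]>0)&(t[...,0]<.045)&(t[...,2]>-.03)&(t[...,2]<-.005)
    q=t[m]
    for _ in range(4):
        A=np.c_[q[:,:2],np.ones(len(q))];k=np.linalg.lstsq(A,q[:,2],rcond=None)[0];e=q[:,2]-A@k;q=q[np.abs(e)<max(2*e.std(),.0008)]
    on=(z>0)&(np.abs(t[...,2]-(t[...,0]*k[0]+t[...,1]*k[1]+k[2]))<.002)&(np.abs(t[...,1])<.036)&(t[...,0]<.07)
    a=t[on]; b=lambda s,i,p: np.percentile(a[s][:,i],p)
    mid=np.abs(a[:,1])<.02; fr=(a[:,0]>.025)&(a[:,0]<.045)
    rows=[]
    for x in np.arange(.022,.046,.003):
        s=np.abs(a[:,0]-x)<.0015; rows.append((x,a[s][:,1].min(),a[s][:,1].max()))
    rows=np.array(rows); 
    L=np.polyfit(rows[:,0],rows[:,1],1);Rr=np.polyfit(rows[:,0],rows[:,2],1)
    print("HELD plane",k.round(4),"far end x",b(mid,0,99.7).round(4),"near",b(mid,0,.3).round(4),"y edges",np.median(rows[:,1]).round(4),np.median(rows[:,2]).round(4),"mid",((rows[:,1]+rows[:,2])/2).mean().round(4),"yaw slopes",L[0].round(3),Rr[0].round(3))
E
python3 - <<'E'
from h import *
d=np.load("w3.npz");held(d["t"],d["z"])
# calibration of tilt: bench plane and heights
c=d["c"];z=d["z"];m=(z>0)&(c[...,0]<.62)&(np.abs(c[...,2])<.006);q=c[m];A=np.c_[q[:,:2],np.ones(len(q))]
print("bench",np.linalg.lstsq(A,q[:,2],rcond=None)[0].round(4),np.median(q[:,2]))
d=np.load("w1.npz");c=d["c"];z=d["z"];m=(z>0)&(c[...,0]<.62)&(np.abs(c[...,2])<.006);q=c[m];A=np.c_[q[:,:2],np.ones(len(q))]
print("bench w1",np.linalg.lstsq(A,q[:,2],rcond=None)[0].round(4))
# lips & cheeks from w1 in approx magazine frame
o=np.array([.5152,-.060]);a=np.radians(4.3);u=np.array([np.cos(a),np.sin(a)]);v=np.array([-np.sin(a),np.cos(a)])
X=(c[...,:2]-o)@u;Y=(c[...,:2]-o)@v;Z=c[...,2]
for x0 in(-40,-25,-10,5):
    m=(z>0)&(np.abs(X*1000-x0)<4)&(np.abs(Z-.0645)<.003)&(abs(Y)<.05);print("loaded x",x0,Y[m].min().round(4),Y[m].max().round(4),((Y[m].min()+Y[m].max())/2).round(4))
for x0 in(20,28,36):
    m=(z>0)&(np.abs(X*1000-x0)<4)&(Z>.0662)&(abs(Y)<.05)
    y=np.sort(Y[m]);print("lips x",x0,y[[0,-1]].round(4),y[y<0].max().round(4),y[y>0].min().round(4),(( y[0]+y[-1])/2).round(4),((y[y<0].max()+y[y>0].min())/2).round(4),np.median(Z[m]))
m=(z>0)&(abs(Y)<.02)&(Z>.055);print("loaded x range",X[m].min(),X[m].max())
E
```

```text
HELD plane [ 0.0057 -0.0021 -0.0167] far end x 0.0522 near -0.0416 y edges -0.0307 0.031 mid 0.0002 yaw slopes -0.01 0.018
bench [-0.0032 -0.0012  0.0005] -0.001418594715676888
bench w1 [ 0.     -0.0002  0.    ]
loaded x -40 -0.0308 0.031 0.0001
loaded x -25 -0.0303 0.0306 0.0002
loaded x -10 -0.031 0.0301 -0.0004
loaded x 5 -0.0304 0.0308 0.0002
lips x 20 [-0.0355  0.0351] -0.0012 0.0018 -0.0002 0.0003 0.06756048345394473
lips x 28 [-0.0352  0.0358] -0.0032 0.0229 0.0003 0.0099 0.06708848998065886
lips x 36 [-0.0359  0.0356] -0.004 0.0236 -0.0001 0.0098 0.06709084843508062
loaded x range -0.04710225222020978 0.0525845543330084
```

Run:
```python
from h import *
go(.4700,-.0634,.11,4.3)
```

```text
GO [-0.1052  0.1823  0.0148] 0.1841 from [0.525  0.1397 0.1256] 14.85
```

Emit:
jog_arm([
  [-0.015, 0.027, 0, 0],
  [-0.035, 0.061, 0, 0.03],
  [-0.055, 0.095, 0.004, 0.09],
  [-0.075, 0.13, 0.008, 0.15],
  [-0.093, 0.161, 0.012, 0.18],
])

```text
clock: 5.4
tool_pos: [0.4742, -0.0411, 0.1112]
eef_rot: [-179.7, 0.3, 4.4]
force: [1.0, -0.4, -1.0]
grip_width: 0.708
gripper_force: 65.5
```

Emit:
jog_arm([
  [-0.01, 0.02, 0.003, 0],
  [-0.01, 0.02, 0.003, 0],
  [-0.01, 0.02, 0.003, 0],
  [-0.01, 0.02, 0.003, 0],
])

```text
clock: 5.73
tool_pos: [0.4679, -0.0598, 0.1093]
eef_rot: [-179.7, 0.2, 4.5]
force: [0.1, 0.8, -0.2]
grip_width: 0.706
gripper_force: 65.6
```

```bash
cat >> h.py <<'E'
def mag(c,z,o=(.5152,-.060),yaw=4.3):
    a=np.radians(yaw);u=np.array([np.cos(a),np.sin(a)]);v=np.array([-u[1],u[0]])
    X=(c[...,:2]-o)@u;Y=(c[...,:2]-o)@v;Z=c[...,2]
    for x0 in(18,26,34,42):
        m=(z>0)&(np.abs(X*1000-x0)<3)&(Z>.0655)&(Z<.072)&(abs(Y)<.05); y=Y[m]
        if len(y)>9: print("lips x",x0,"outer",y.min().round(4),y.max().round(4),"mid",((y.min()+y.max())/2).round(4),"inner",y[y<0].max().round(4),y[y>0].min().round(4),"z",np.median(Z[m]).round(4))
    m=(z>0)&(abs(Y)<.06)&(X>-.075)&(X<.08)&(Z>.004)&(Z<.012); print("base x max",np.percentile(X[m],99.8).round(4),"y",np.percentile(Y[m],[.2,99.8]).round(4))
    m=(z>0)&(abs(Y)<.034)&(abs(Y)>.012)&(X>.04)&(X<.06)&(Z>.0685)&(Z<.074); print("stop front x",np.percentile(X[m],[1,50,99]).round(4),len(X[m]))
E
python3 - <<'E'
from h import *
s=arm.get_state();print(s["tool_pos"],s["eef_rot"])
f=eyes.grab_frame("wrist");c=cloud(f);z=f["z_map"];held(tooled(c),z);mag(c,z)
cv2.imwrite("pics/w4.png",f["color"]);go(.4700,-.0634,.073,4.3)
E
```

```text
[ 0.46787217 -0.05982493  0.1092583 ] [-1.79672002e+02  1.68302377e-01  4.52792371e+00]
HELD plane [ 0.0062 -0.0021 -0.0167] far end x 0.0522 near -0.0415 y edges -0.0306 0.0311 mid 0.0003 yaw slopes -0.016 0.004
lips x 18 outer -0.0348 0.0372 mid 0.0012 inner -0.0003 0.0002 z 0.0686
lips x 26 outer -0.035 0.0371 mid 0.0011 inner -0.0002 0.0003 z 0.0672
lips x 34 outer -0.0348 0.0365 mid 0.0009 inner -0.0014 0.001 z 0.0672
lips x 42 outer -0.0349 0.0369 mid 0.001 inner -0.0007 0.0017 z 0.0674
base x max 0.0685 y [-0.0529  0.0549]
stop front x [0.0417 0.0514 0.054 ] 629
GO [0.0014 0.0042 0.0366] 0.0049 from [ 0.4684 -0.0595  0.1096] 4.58
```

View pics/w4.png

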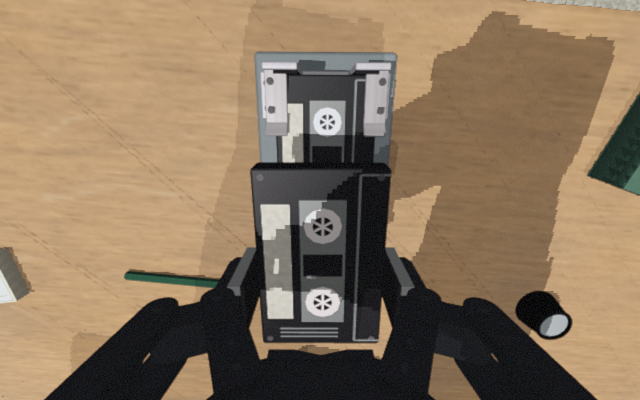

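The held cassette is lined up with the lips, which are at (275,100) and (375,100). I'll lower it to just above the stack and re-measure there.

Emit:
jog_arm([
  [0.001, 0.003, 0.012, 0.005],
  [0.001, 0.003, 0.025, 0.005],
  [0.001, 0.003, 0.036, 0.005],
  [0.001, 0.003, 0.036, 0.005],
  [0.001, 0.003, 0.036, 0.005],
])

```text
clock: 6.2
tool_pos: [0.4695, -0.062, 0.0739]
eef_rot: [-179.7, 0.1, 4.4]
force: [-0.1, -0.0, -1.2]
grip_width: 0.703
gripper_force: 65.5
```

Run:
```python
from h import *
s=arm.get_state();print(s["tool_pos"],s["eef_rot"],s["force"])
f=eyes.grab_frame("wrist");c=cloud(f);z=f["z_map"];t=tooled(c);np.savez("w5.npz",t=t,c=c,z=z,col=f["color"]);held(t,z);mag(c,z)
# in tool frame: lip outer edges vs tool x
Z=c[...,2]
P=[]
for x in np.arange(.066,.094,.003):
    m=(z>0)&(abs(t[...,0]-x)<.0015)&(Z>.0655)&(Z<.072)&(abs(t[...,1])<.05);y=t[...,1][m]
    if len(y)>5:P.append((x,y.min(),y.max()))
P=np.array(P);print(P.round(4));print("mid",((P[:,1]+P[:,2])/2).mean(),"slope",np.polyfit(P[:,0],P[:,1],1)[0],np.polyfit(P[:,0],P[:,2],1)[0])
```

```text
[ 0.46946807 -0.06197556  0.07393547] [-1.79698383e+02  1.44119168e-01  4.35368298e+00] [-0.14295328 -0.04479711 -1.22953028]
HELD plane [ 0.0065 -0.0021 -0.0168] far end x 0.0523 near -0.0414 y edges -0.0305 0.0311 mid 0.0003 yaw slopes -0.001 0.018
lips x 18 outer -0.0353 0.0361 mid 0.0004 inner -0.0003 0.0002 z 0.0687
lips x 26 outer -0.0353 0.0365 mid 0.0006 inner -0.0002 0.0002 z 0.0673
lips x 34 outer -0.0355 0.0364 mid 0.0005 inner -0.0002 0.0003 z 0.0674
lips x 42 outer -0.0356 0.0365 mid 0.0005 inner -0.0002 0.0003 z 0.0675
base x max 0.0684 y [-0.0535  0.0544]
stop front x [0.041  0.051  0.0539] 1118
[[ 0.066  -0.0351  0.0367]
 [ 0.069  -0.0351  0.0365]
 [ 0.072  -0.0352  0.0366]
 [ 0.075  -0.0349  0.0367]
 [ 0.078  -0.0352  0.0367]
 [ 0.081  -0.035   0.0368]
 [ 0.084  -0.0353  0.0369]
 [ 0.087  -0.0352  0.0368]
 [ 0.09   -0.0349  0.0366]
 [ 0.093  -0.0351  0.0369]]
mid 0.0008350570625633959 slope 0.0008336947121895846 0.008266755403869508
```

Emit:
jog_arm([
  [0, 0.0005, 0.004, 0],
  [0, 0.0005, 0.008, 0],
  [0, 0.0005, 0.0105, 0],
  [0, 0.0005, 0.012, 0],
  [0, 0.0005, 0.013, 0],
])

```text
clock: 6.67
tool_pos: [0.4697, -0.0635, 0.0615]
eef_rot: [-179.7, 0.1, 4.2]
force: [-2.3, -0.0, 4.3]
grip_width: 0.705
gripper_force: 66.1
```

Emit:
jog_arm([
  [0, 0, 0.0035, 0],
  [0, 0, 0.007, 0],
  [0, 0, 0.0105, 0],
  [0, 0, 0.0135, 0],
  [0, 0, 0.0155, 0],
])

```text
clock: 7.08
tool_pos: [0.4698, -0.0635, 0.0464]
eef_rot: [-179.7, 0.0, 4.2]
force: [-3.3, 0.3, 8.2]
grip_width: 0.702
gripper_force: 66.6
```

Emit:
jog_arm([
  [0, 0, 0, 0],
  [0, 0, 0, 0],
])

```text
clock: 7.25
tool_pos: [0.4699, -0.0635, 0.0464]
eef_rot: [-179.7, 0.0, 4.2]
force: [-3.4, 0.2, 5.9]
grip_width: 0.709
gripper_force: 66.5
```

Run:
```python
from h import *
s=arm.get_state();print(s["tool_pos"],s["eef_rot"],s["force"],s["moment"])
f=eyes.grab_frame("wrist");c=cloud(f);z=f["z_map"];t=tooled(c);held(t,z);mag(c,z)
Z=c[...,2];P=[]
for x in np.arange(.066,.094,.003):
    m=(z>0)&(abs(t[...,0]-x)<.0015)&(Z>.0655)&(Z<.072)&(abs(t[...,1])<.05);y=t[...,1][m]
    if len(y)>5:P.append((x,y.min(),y.max()))
P=np.array(P);print("mid",((P[:,1]+P[:,2])/2).mean(),"slope",np.polyfit(P[:,0],P[:,1],1)[0],np.polyfit(P[:,0],P[:,2],1)[0])
```

```text
[ 0.46985656 -0.06346595  0.04641267] [-1.79725002e+02  3.83322081e-02  4.23962458e+00] [-3.43987493  0.20025471  5.87155224] [0.09336278 0.50468114 0.045653  ]
HELD plane [ 0.0015 -0.0013 -0.0168] far end x 0.0521 near -0.0418 y edges -0.0304 0.031 mid 0.0003 yaw slopes -0.005 0.009
lips x 18 outer -0.0351 0.037 mid 0.0009 inner -0.0221 0.0237 z 0.0684
lips x 26 outer -0.0353 0.0368 mid 0.0007 inner -0.022 0.0236 z 0.067
lips x 34 outer -0.0351 0.0368 mid 0.0008 inner -0.022 0.0235 z 0.0668
lips x 42 outer -0.0352 0.0367 mid 0.0008 inner -0.0221 0.0236 z 0.067
base x max 0.0676 y [-0.0531  0.0546]
stop front x [0.0424 0.0511 0.0536] 1265
mid -0.001046404794728117 slope 0.005581349371825905 0.00029967526150281843
```

Emit:
jog_arm([
  [0, -0.0007, 0.0005, 0],
  [0, -0.0013, 0.001, 0],
  [0, -0.0013, 0.001, 0],
])

```text
clock: 7.55
tool_pos: [0.4698, -0.0633, 0.0457]
eef_rot: [-179.9, 0.0, 4.2]
force: [-4.2, -2.6, 8.5]
grip_width: 0.71
gripper_force: 66.7
```

```bash
cat >> h.py <<'E'
def chk():
    s=arm.get_state();print(s["clock"],s["tool_pos"].round(4),s["eef_rot"].round(2),s["force"].round(1),s["moment"].round(2))
    f=eyes.grab_frame("wrist");c=cloud(f);z=f["z_map"];t=tooled(c);held(t,z)
    o=np.array([.5152,-.060]);a=np.radians(4.3);u=np.array([np.cos(a),np.sin(a)]);X=(c[...,:2]-o)@u
    print("TCP mag x",((s["tool_pos"][:2]-o)@u).round(4))
    Z=c[...,2];P=[]
    for x in np.arange(.017,.044,.003):
        m=(z>0)&(abs(X-x)<.0015)&(Z>.0655)&(Z<.072)&(abs(t[...,1])<.05);y=t[...,1][m]
        if len(y)>5:P.append((x,y.min(),y.max()))
    P=np.array(P);print("LIPS mid",((P[:,1]+P[:,2])/2).mean().round(4),"slope",np.polyfit(P[:,0],P[:,1:],1)[0].round(3))
    return f,c,t,z
E
python3 -c "
from h import *
chk()"
```

```text
7.55 [ 0.4698 -0.0633  0.0457] [-1.7988e+02  5.0000e-02  4.2000e+00] [-4.2 -2.6  8.5] [-0.67  0.63 -0.04]
HELD plane [-0.0024 -0.002  -0.0168] far end x 0.0521 near -0.0419 y edges -0.0304 0.0311 mid 0.0003 yaw slopes -0.008 0.004
TCP mag x -0.0455
LIPS mid -0.0008 slope [ 0.012 -0.005]
```

Emit:
jog_arm([
  [0, -0.0005, 0, 0],
  [0, -0.001, 0, 0],
  [0, -0.001, 0, 0],
])

```text
clock: 7.85
tool_pos: [0.4703, -0.0623, 0.0458]
eef_rot: [-179.9, -0.0, 4.2]
force: [-1.8, -3.7, 7.1]
grip_width: 0.709
gripper_force: 66.4
```

```bash
python3 -c "
from h import *
chk()"
```

```text
7.85 [ 0.4703 -0.0623  0.0458] [-1.7987e+02 -1.0000e-02  4.2000e+00] [-1.8 -3.7  7.1] [-0.62  0.39 -0.09]
HELD plane [ 0.0008 -0.0022 -0.0168] far end x 0.0521 near -0.0418 y edges -0.0305 0.031 mid 0.0003 yaw slopes -0.013 0.014
TCP mag x -0.045
LIPS mid 0.0001 slope [-0.003 -0.003]
```

Emit:
jog_arm([
  [0.001, 0.0003, 0, 0],
  [0.0025, 0.0008, 0, 0],
  [0.004, 0.001, 0, 0],
  [0.005, 0.001, 0, 0],
])

```text
clock: 8.23
tool_pos: [0.4735, -0.0621, 0.0454]
eef_rot: [-179.8, 0.2, 4.2]
force: [-7.4, -0.2, 9.9]
grip_width: 0.705
gripper_force: 66.8
```

```bash
python3 -c "
from h import *
chk()"
```

```text
8.2333 [ 0.4735 -0.0621  0.0454] [-1.7975e+02  1.6000e-01  4.2200e+00] [-7.4 -0.2  9.9] [-0.04  1.21  0.  ]
HELD plane [-0.0032 -0.0023 -0.0168] far end x 0.0521 near -0.0419 y edges -0.0305 0.0311 mid 0.0003 yaw slopes -0.006 0.011
TCP mag x -0.0417
LIPS mid 0.0001 slope [-0.004  0.001]
```

Emit:
jog_arm([
  [0.002, 0, 0, 0],
  [0.004, 0, 0, 0],
  [0.006, 0, 0, 0],
  [0.0075, 0, 0, 0],
  [0.0075, 0, 0, 0],
])

```text
clock: 8.7
tool_pos: [0.4813, -0.0614, 0.0454]
eef_rot: [-179.8, 0.1, 4.2]
force: [-4.6, -1.2, 9.3]
grip_width: 0.705
gripper_force: 66.7
```

```bash
python3 -c "
from h import *
chk()"
```

```text
8.7 [ 0.4813 -0.0614  0.0454] [-1.7975e+02  1.4000e-01  4.2300e+00] [-4.6 -1.2  9.3] [-0.06  1.01 -0.01]
HELD plane [-0.0019 -0.0021 -0.0168] far end x 0.0521 near -0.0418 y edges -0.0305 0.031 mid 0.0003 yaw slopes -0.01 0.01
TCP mag x -0.0339
LIPS mid 0.0002 slope [0.001 0.006]
```

Emit:
jog_arm([
  [0.0015, 0, 0, 0],
  [0.003, 0, 0, 0],
  [0.0045, 0, 0, 0],
  [0.006, 0, 0, 0],
])

```text
clock: 9.08
tool_pos: [0.4868, -0.061, 0.0454]
eef_rot: [-179.8, 0.2, 4.2]
force: [-7.3, 0.2, 10.6]
grip_width: 0.706
gripper_force: 66.8
```

Emit:
jog_arm([
  [0.0025, 0, 0, 0],
  [0.005, 0, 0, 0],
  [0.0075, 0, 0, 0],
  [0.01, 0, 0, 0],
])

```text
clock: 9.42
tool_pos: [0.4968, -0.0603, 0.0454]
eef_rot: [-179.8, 0.2, 4.2]
force: [-7.4, -0.3, 11.4]
grip_width: 0.709
gripper_force: 66.8
```

```bash
python3 -c "
from h import *
chk()"
```

```text
9.4167 [ 0.4968 -0.0603  0.0454] [-179.75    0.18    4.22] [-7.4 -0.3 11.4] [-0.06  1.4  -0.02]
HELD plane [-0.0027 -0.0015 -0.0168] far end x 0.0522 near -0.0418 y edges -0.0238 0.0241 mid 0.0002 yaw slopes 0.426 -0.439
TCP mag x -0.0184
LIPS mid 0.0002 slope [-0.002  0.002]
```

Emit:
jog_arm([
  [0.0025, 0, 0, 0],
  [0.005, 0, 0, 0],
  [0.0075, 0, 0, 0],
  [0.01, 0, 0, 0],
  [0.011, 0, 0, 0],
])

```text
clock: 9.88
tool_pos: [0.5081, -0.0595, 0.0454]
eef_rot: [-179.8, 0.2, 4.2]
force: [-7.1, -0.4, 10.6]
grip_width: 0.705
gripper_force: 66.8
```

Emit:
jog_arm([
  [0.0007, 0, 0, 0],
  [0.0014, 0, 0, 0],
  [0.002, 0, 0, 0],
])

```text
clock: 10.13
tool_pos: [0.5096, -0.0594, 0.0454]
eef_rot: [-179.8, 0.2, 4.2]
force: [-7.2, -0.6, 11.1]
grip_width: 0.71
gripper_force: 66.9
```

Emit:
jog_arm([
  [0.0005, 0, 0, 0],
  [0.001, 0, 0, 0],
])

```text
clock: 10.3
tool_pos: [0.5104, -0.0593, 0.0454]
eef_rot: [-179.8, 0.2, 4.2]
force: [-8.8, -0.9, 13.0]
grip_width: 0.705
gripper_force: 67.0
```

Emit:
jog_arm([
  [0.0005, 0, 0, 0],
  [0.0005, 0, 0, 0],
])

```text
clock: 10.47
tool_pos: [0.5104, -0.0593, 0.0453]
eef_rot: [-179.8, 0.3, 4.2]
force: [-9.4, -0.5, 12.5]
grip_width: 0.707
gripper_force: 67.1
```

Emit:
jog_arm([
  [0.0005, 0, 0, 0],
  [0.0005, 0, 0, 0],
])

```text
clock: 10.63
tool_pos: [0.5104, -0.0592, 0.0452]
eef_rot: [-179.8, 0.3, 4.2]
force: [-10.1, -0.9, 13.2]
grip_width: 0.708
gripper_force: 67.1
```

It has stopped moving and the push force is rising, so it is home. Releasing.

Emit:
jog_arm([
  [0, 0, 0, 0],
  [0, 0, 0, 0],
  [0, 0, 0, 0],
  [0, 0, 0, 0],
  [0, 0, 0, 0],
], grip=0)

```text
clock: 11.05
tool_pos: [0.5135, -0.0589, 0.0449]
eef_rot: [-179.7, 0.0, 4.2]
force: [0.2, -0.7, 0.8]
grip_width: 1.001
gripper_force: 0.0
```

Emit:
jog_arm([
  [0, 0, -0.01, 0],
  [0, 0, -0.03, 0],
  [-0.01, 0, -0.06, 0],
  [-0.025, 0, -0.09, 0],
  [-0.03, 0, -0.11, 0],
])

```text
clock: 11.47
tool_pos: [0.4827, -0.0617, 0.1579]
eef_rot: [-179.7, -0.0, 4.2]
force: [0.3, -0.2, -1.0]
grip_width: 1.0
gripper_force: 0.0
```

Emit:
jog_arm([
  [0, 0, 0, 0],
  [0, 0, 0, 0],
  [0, 0, 0, 0],
])

```text
clock: 11.72
tool_pos: [0.4834, -0.0616, 0.1549]
eef_rot: [-179.7, 0.0, 4.3]
force: [0.1, -0.6, -0.3]
grip_width: 1.002
gripper_force: 0.0
```

Run:
```python
from h import *
s=arm.get_state();print(s["tool_pos"],s["eef_rot"],s["grip_width"])
f=eyes.grab_frame("wrist");c=cloud(f);z=f["z_map"];mag(c,z);cv2.imwrite("pics/w6.png",f["color"])
o=np.array([.5152,-.060]);a=np.radians(4.3);u=np.array([np.cos(a),np.sin(a)]);v=np.array([-u[1],u[0]])
X=(c[...,:2]-o)@u;Y=(c[...,:2]-o)@v;Z=c[...,2]
m=(z>0)&(abs(Y)<.03)&(Z>.055);print("loaded near end",np.percentile(X[m],.3),"top z",[np.median(Z[m&(abs(X-x)<.003)&(abs(Y)<.015)]).round(4) for x in(-.04,-.02,0,.02,.035)])
for x0 in(-40,-20,0):
    m=(z>0)&(np.abs(X*1000-x0)<4)&(np.abs(Z-.0635)<.003)&(abs(Y)<.05);print(x0,np.percentile(Y[m],[.5,99.5]).round(4))
print(*rect(c,z,(.547,.328),.06,(.009,.022)))
go(.5415,.329,.12,-4.7)
```

```text
[ 0.48344117 -0.06158075  0.15493061] [-1.79730235e+02  2.76489022e-02  4.25056629e+00] 1.0022973105925046
lips x 18 outer -0.0348 0.0366 mid 0.0009 inner -0.0003 0.0013 z 0.0675
lips x 26 outer -0.0345 0.0365 mid 0.001 inner -0.0102 0.0239 z 0.0665
lips x 34 outer -0.035 0.0366 mid 0.0008 inner -0.0227 0.0237 z 0.0663
lips x 42 outer -0.0351 0.0364 mid 0.0007 inner -0.0224 0.0236 z 0.0665
base x max 0.0672 y [-0.053   0.0546]
stop front x [0.0487 0.0506 0.0527] 219
loaded near end -0.046502735895625084 top z [np.float64(0.0636), np.float64(0.2365), np.float64(0.0637), np.float64(0.0638), np.float64(0.0632)]
-40 [-0.0298  0.0315]
-20 [-0.0298  0.0314]
0 [-0.0299  0.031 ]Traceback (most recent call last):
  File "<stdin>", line 9, in <module>
  File "h.py", line 19, in rect
    n,l,st,_=cv2.connectedComponentsWithStats(m); k=1+np.argmax(st[1:,4]); m=l==k
                                                      ~~~~~~~~~^^^^^^^^^^
    return _wrapfunc(a, 'argmax', axis=axis, out=out, **kwds)
    return bound(*args, **kwds)
ValueError: attempt to get argmax of an empty sequence
```

View pics/w6.png

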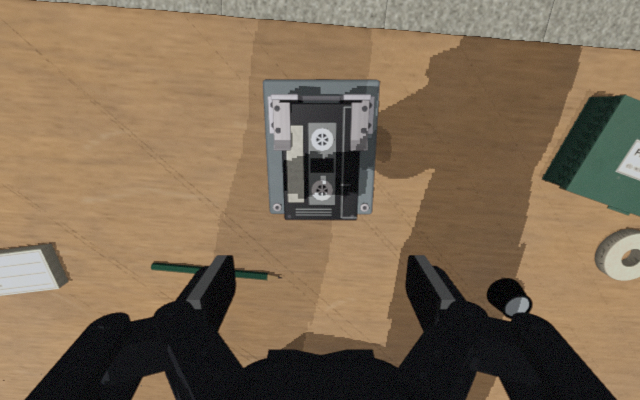

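The first cassette is in, at (322,158) flush under the lips. Now the second.

Emit:
jog_arm([
  [0.007, -0.03, 0, 0],
  [0.015, -0.07, 0, 0],
  [0.024, -0.11, 0, 0],
  [0.033, -0.15, 0, 0],
  [0.042, -0.19, 0, 0],
])

```text
clock: 12.18
tool_pos: [0.5129, 0.0749, 0.1544]
eef_rot: [-178.1, 0.2, 7.1]
force: [0.4, 0.1, -1.2]
grip_width: 1.001
gripper_force: 0.0
```

Emit:
jog_arm([
  [0.009, -0.04, 0, 0.03],
  [0.018, -0.08, 0, 0.06],
  [0.027, -0.12, 0.01, 0.1],
  [0.036, -0.16, 0.02, 0.13],
  [0.042, -0.19, 0.03, 0.155],
])

```text
clock: 12.6
tool_pos: [0.537, 0.05, 0.1467]
eef_rot: [-175.4, 0.5, 2.6]
force: [0.3, -0.1, 0.6]
grip_width: 1.001
gripper_force: 0.0
```

Emit:
jog_arm([
  [0, 0, 0, 0],
  [0, 0, 0, 0],
  [0, 0, 0, 0],
])

```text
clock: 12.85
tool_pos: [0.5362, 0.0515, 0.1471]
eef_rot: [-175.4, 0.5, 2.7]
force: [0.3, 0.7, 0.2]
grip_width: 1.001
gripper_force: 0.0
```

Run:
```python
from h import *
s=arm.get_state();print(s["tool_pos"],s["eef_rot"])
f=eyes.grab_frame("wrist");c=cloud(f);z=f["z_map"];cv2.imwrite("pics/w7.png",f["color"])
r=rect(c,z,(.546,.331),.06,(.009,.022));print(*r)
m=(z>0)&(c[...,1]>.37)&(c[...,0]<.62)&(c[...,0]>.45)&(c[...,2]>.03);print("box",c[m].min(0),c[m].max(0)) if m.any() else 0
yw=r[4];a=np.radians(yw);p=r[0]/1000-.006*np.array([np.cos(a),np.sin(a)])
go(p[0],p[1],-.0015,yw)
```

```text
[0.53621136 0.05147403 0.1471401 ] [-175.36703936    0.5160371     2.69564152]
[544.9 330.5] 95.2 64.8 yaw -3.56 z 0.0151 5677
GO [ 0.0172 -0.2656  0.1707] 0.11 from [0.5363 0.0519 0.1473] 2.74
```

View pics/w7.png

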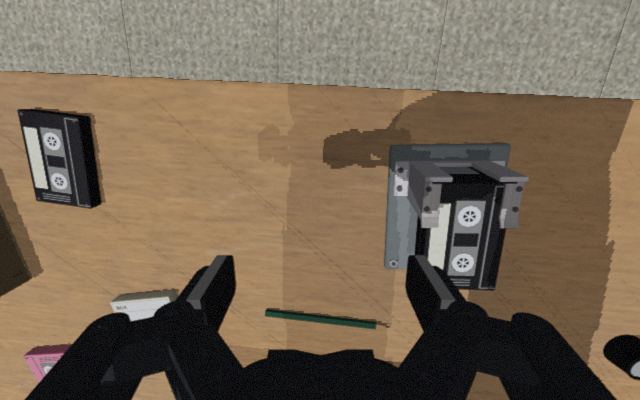

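Run:
```python
from h import *
s=arm.get_state();print(s["qpos"].round(2),s["tau"].round(1),s["joint_velocities"].round(2),s["moment"].round(2))
```

```text
[  2.69  14.65 -18.58  57.27   4.63 179.94] [ -0.5 -47.8  31.6   0.1   0.3   0. ] [ 0.87 -0.2   0.2  -0.09 -0.09 -0.  ] [-0.11 -0.02  0.04]
```

Emit:
jog_arm([
  [0, -0.01, 0, 0],
  [0, -0.02, 0, 0],
  [0, -0.03, 0, 0],
])

```text
clock: 13.15
tool_pos: [0.5359, 0.0691, 0.15]
eef_rot: [-174.6, 0.5, 4.1]
force: [0.8, 1.3, -0.4]
grip_width: 0.998
gripper_force: 0.0
```

Run:
```python
from h import *
s=arm.get_state();print(s["qpos"].round(2),s["tau"].round(1),s["joint_velocities"].round(2),s["tool_pos"],s["eef_rot"])
```

```text
[  4.06  14.67 -18.23  57.58   5.38 179.95] [ -0.9 -48.1  31.6   0.    0.3   0. ] [5.27 0.36 1.64 1.33 2.88 0.04] [0.53591584 0.06912329 0.14998238] [-174.62277278    0.47659861    4.11372751]
```

Joint 6 has reached its +180° limit (j6 = 180 + j1 − yaw). I'll spin back the other way and check that the tool levels out.

Emit:
jog_arm([
  [0, 0, -0.01, -0.12],
  [0, 0, -0.02, -0.24],
  [0, 0, -0.02, -0.36],
  [0, 0, -0.02, -0.48],
  [0, 0, -0.02, -0.6],
])

```text
clock: 13.57
tool_pos: [0.5364, 0.0673, 0.1701]
eef_rot: [-175.3, -2.7, 38.7]
force: [0.0, 0.2, -0.4]
grip_width: 0.996
gripper_force: 0.0
```

Run:
```python
from h import *
s=arm.get_state();print(s["qpos"].round(2),s["tool_pos"],s["eef_rot"])
```

```text
[  3.87  13.86 -16.52  60.1    5.36 145.03] [0.53642202 0.06729914 0.17008356] [-175.33301487   -2.6788479    38.71370296]
```

The overreach left a 5.4° tilt (j5) in the commanded pose. Saturating at the opposite j6 limit should cancel it, so I'll spin that way.

Emit:
jog_arm([
  [0, 0, 0, -0.124],
  [0, 0, 0, -0.248],
  [0, 0, 0, -0.372],
  [0, 0, 0, -0.496],
  [0, 0, 0, -0.62],
])

```text
clock: 13.98
tool_pos: [0.5363, 0.0673, 0.1698]
eef_rot: [-177.7, -4.9, 74.3]
force: [-0.0, -0.2, -0.7]
grip_width: 1.004
gripper_force: 0.0
```

Emit:
jog_arm([
  [0, 0, 0, -0.124],
  [0, 0, 0, -0.248],
  [0, 0, 0, -0.372],
  [0, 0, 0, -0.496],
  [0, 0, 0, -0.62],
])

```text
clock: 14.4
tool_pos: [0.5362, 0.0673, 0.1698]
eef_rot: [179.0, -5.3, 109.9]
force: [-0.8, -0.1, 1.4]
grip_width: 0.998
gripper_force: 0.0
```

Emit:
jog_arm([
  [0, 0, 0, -0.124],
  [0, 0, 0, -0.248],
  [0, 0, 0, -0.372],
  [0, 0, 0, -0.496],
  [0, 0, 0, -0.62],
])

```text
clock: 14.82
tool_pos: [0.5362, 0.0673, 0.1698]
eef_rot: [176.1, -3.7, 145.5]
force: [-0.3, 0.2, -0.2]
grip_width: 0.999
gripper_force: 0.0
```

Emit:
jog_arm([
  [0, 0, 0, -0.124],
  [0, 0, 0, -0.248],
  [0, 0, 0, -0.372],
  [0, 0, 0, -0.496],
  [0, 0, 0, -0.62],
])

```text
clock: 15.23
tool_pos: [0.5362, 0.0673, 0.1698]
eef_rot: [174.7, -0.8, -179.0]
force: [0.4, 0.1, 0.4]
grip_width: 0.994
gripper_force: 0.0
```

Emit:
jog_arm([
  [0, 0, 0, -0.124],
  [0, 0, 0, -0.248],
  [0, 0, 0, -0.372],
  [0, 0, 0, -0.496],
  [0, 0, 0, -0.62],
])

```text
clock: 15.65
tool_pos: [0.5363, 0.0673, 0.1698]
eef_rot: [175.2, 2.5, -143.7]
force: [0.4, 0.8, 0.6]
grip_width: 1.002
gripper_force: 0.0
```

Emit:
jog_arm([
  [0, 0, 0, -0.124],
  [0, 0, 0, -0.248],
  [0, 0, 0, -0.372],
  [0, 0, 0, -0.496],
  [0, 0, 0, -0.62],
])

```text
clock: 16.07
tool_pos: [0.5363, 0.0673, 0.1698]
eef_rot: [177.5, 4.8, -108.1]
force: [0.1, 0.7, -0.5]
grip_width: 1.005
gripper_force: 0.0
```

Emit:
jog_arm([
  [0, 0, 0, -0.124],
  [0, 0, 0, -0.248],
  [0, 0, 0, -0.372],
  [0, 0, 0, -0.496],
  [0, 0, 0, -0.62],
])

```text
clock: 16.48
tool_pos: [0.5362, 0.0673, 0.1698]
eef_rot: [-179.2, 5.3, -72.5]
force: [-0.1, 0.3, 0.3]
grip_width: 1.003
gripper_force: 0.0
```

Emit:
jog_arm([
  [0, 0, 0, -0.124],
  [0, 0, 0, -0.248],
  [0, 0, 0, -0.372],
  [0, 0, 0, -0.496],
  [0, 0, 0, -0.62],
])

```text
clock: 16.9
tool_pos: [0.5362, 0.0673, 0.1698]
eef_rot: [-176.3, 3.9, -36.9]
force: [-0.6, -0.6, -0.3]
grip_width: 1.003
gripper_force: 0.0
```

Run:
```python
from h import *
s=arm.get_state();print(s["clock"],s["qpos"].round(2),s["tool_pos"],s["eef_rot"])
```

```text
16.9 [   3.87   13.88  -16.53   60.09    5.36 -139.17] [0.53624376 0.06730332 0.16980751] [-176.26821767    3.88317906  -36.85041686]
```

Emit:
jog_arm([
  [0, 0, 0, -0.124],
  [0, 0, 0, -0.248],
  [0, 0, 0, -0.372],
  [0, 0, 0, -0.496],
  [0, 0, 0, -0.62],
])

```text
clock: 17.32
tool_pos: [0.5362, 0.0673, 0.1698]
eef_rot: [-174.7, 1.0, -1.4]
force: [0.1, -0.4, -0.1]
grip_width: 1.002
gripper_force: 0.0
```

Emit:
jog_arm([
  [0, 0, 0, -0.1],
  [0, 0, 0, -0.15],
  [0, 0, 0, -0.2],
])

```text
clock: 17.57
tool_pos: [0.5332, 0.0929, 0.1697]
eef_rot: [-176.0, -0.0, 7.3]
force: [0.7, 0.3, -0.6]
grip_width: 1.004
gripper_force: 0.0
```

Run:
```python
from h import *
s=arm.get_state();print(s["clock"],s["qpos"].round(2),s["tool_pos"],s["eef_rot"])
```

```text
17.5667 [   7.41   13.52  -16.92   59.53    4.04 -179.93] [0.5331509  0.09286748 0.16972127] [-1.75959261e+02 -2.78473978e-02  7.34525817e+00]
```

Emit:
jog_arm([
  [0, 0.01, 0, -0.08],
  [0, 0.02, 0, -0.14],
  [0, 0.03, 0, -0.2],
])

```text
clock: 17.82
tool_pos: [0.5213, 0.1318, 0.1678]
eef_rot: [-179.0, -0.7, 13.5]
force: [0.1, 0.1, 0.5]
grip_width: 1.001
gripper_force: 0.0
```

Run:
```python
from h import *
s=arm.get_state();print(s["clock"],s["qpos"].round(2),s["tool_pos"],s["eef_rot"])
```

```text
17.8167 [  13.57   12.7   -18.13   58.47    1.   -179.94] [0.52131902 0.13175367 0.16777583] [-178.99917492   -0.69684034   13.5091414 ]
```

Emit:
jog_arm([
  [0, 0.008, 0, -0.05],
  [0, 0.01, 0, -0.06],
])

```text
clock: 17.98
tool_pos: [0.5177, 0.1425, 0.1676]
eef_rot: [-180.0, -0.7, 15.3]
force: [0.1, -1.1, -0.2]
grip_width: 1.001
gripper_force: 0.0
```

Run:
```python
from h import *
s=arm.get_state();print(s["clock"],s["qpos"].round(2),s["tool_pos"],s["eef_rot"])
```

```text
17.9833 [ 1.5360e+01  1.2620e+01 -1.8260e+01  5.8400e+01  3.0000e-02 -1.7994e+02] [0.51773801 0.14245782 0.16760032] [-179.96608015   -0.72063439   15.30877312]
```

The tilt is cancelled (j5≈0). Next I'll move over cassette 2 while spinning to a half-turn grasp.

Emit:
jog_arm([
  [0.015, -0.035, 0, 0.124],
  [0.03, -0.07, 0, 0.248],
  [0.045, -0.105, 0, 0.372],
  [0.06, -0.14, 0, 0.496],
  [0.076, -0.175, 0, 0.62],
])

```text
clock: 18.4
tool_pos: [0.5464, 0.3307, 0.1686]
eef_rot: [-179.6, -0.6, -20.8]
force: [0.3, 0.7, 1.2]
grip_width: 1.002
gripper_force: 0.0
```

Emit:
jog_arm([
  [0, 0, 0, 0.124],
  [0, 0, 0, 0.248],
  [0, 0, 0, 0.372],
  [0, 0, 0, 0.496],
  [0, 0, 0, 0.62],
])

```text
clock: 18.82
tool_pos: [0.5463, 0.3291, 0.1683]
eef_rot: [-179.3, -0.2, -56.3]
force: [-0.0, 0.1, 0.4]
grip_width: 0.995
gripper_force: 0.0
```

Emit:
jog_arm([
  [0, 0, 0, 0.124],
  [0, 0, 0, 0.248],
  [0, 0, 0, 0.372],
  [0, 0, 0, 0.496],
  [0, 0, 0, 0.62],
])

```text
clock: 19.23
tool_pos: [0.5464, 0.3289, 0.1683]
eef_rot: [-179.3, 0.2, -91.8]
force: [-1.1, 0.5, 0.6]
grip_width: 1.0
gripper_force: 0.0
```

Emit:
jog_arm([
  [0, 0, 0, 0.124],
  [0, 0, 0, 0.248],
  [0, 0, 0, 0.372],
  [0, 0, 0, 0.496],
  [0, 0, 0, 0.62],
])

```text
clock: 19.65
tool_pos: [0.5464, 0.3289, 0.1684]
eef_rot: [-179.6, 0.6, -127.3]
force: [-0.3, -0.5, -0.5]
grip_width: 1.003
gripper_force: 0.0
```

Emit:
jog_arm([
  [0, 0, 0, 0.124],
  [0, 0, 0, 0.248],
  [0, 0, 0, 0.372],
  [0, 0, 0, 0.496],
  [0, 0, 0, 0.62],
])

```text
clock: 20.07
tool_pos: [0.5464, 0.3289, 0.1684]
eef_rot: [-180.0, 0.7, -162.9]
force: [-1.4, 0.0, -0.9]
grip_width: 1.004
gripper_force: 0.0
```

Emit:
jog_arm([
  [0, 0, 0.01, 0.1],
  [0, 0, 0.02, 0.2],
  [0, 0, 0.035, 0.3],
  [0, 0, 0.045, 0.38],
  [0, 0, 0.045, 0.38],
])

```text
clock: 20.48
tool_pos: [0.5455, 0.3282, 0.121]
eef_rot: [179.9, 0.5, 175.6]
force: [-0.8, 0.3, -0.3]
grip_width: 0.997
gripper_force: 0.0
```

Run:
```python
from h import *
s=arm.get_state();print(s["qpos"].round(1),s["tool_pos"],s["eef_rot"])
f=eyes.grab_frame("wrist");c=cloud(f);z=f["z_map"];cv2.imwrite("pics/w8.png",f["color"])
r=rect(c,z,(.546,.331),.06,(.009,.022));print(*r)
m=(z>0)&(c[...,1]>.37)&(c[...,0]<.62)&(c[...,0]>.45)&(c[...,2]>.03)
if m.any(): print("box",c[m].min(0),c[m].max(0))
go(r[0][0]/1000,r[0][1]/1000,-.0015,r[4]+180)
```

```text
[31.1 24.9 -7.4 57.2 -0.2 35.5] [0.54554893 0.32816495 0.12099057] [179.8736511    0.47847898 175.61416115]
[545.6 331.8] 95.1 62.1 yaw -3.6 z 0.0163 7246
box [0.4500456  0.37000443 0.03000661] [0.61782024 0.60151534 0.21287736]
GO [0.0018 0.0029 0.1237] -0.0101 from [0.546  0.3285 0.1222] 175.82
```

Run:
```python
import numpy as np
for n in("top0","side0"):
    d=np.load(n+".npz");c=d["c"];z=d["z"]
    for x in(.5,.52,.54,.56,.58):
        m=(z>0)&(abs(c[...,0]-x)<.01)&(c[...,1]>.36)&(c[...,1]<.5)&(c[...,2]>.02)&(c[...,2]<.2)
        q=c[m]
        if len(q): print(n,x,"y min",np.percentile(q[:,1],1).round(3),"zmax",q[:,2].max().round(3), len(q))
```

```text
top0 0.5 y min 0.424 zmax 0.068 46
top0 0.52 y min 0.426 zmax 0.069 40
top0 0.54 y min 0.429 zmax 0.069 40
top0 0.56 y min 0.425 zmax 0.069 41
top0 0.58 y min 0.418 zmax 0.07 69
side0 0.5 y min 0.423 zmax 0.065 66
side0 0.52 y min 0.425 zmax 0.063 56
side0 0.54 y min 0.428 zmax 0.064 64
side0 0.56 y min 0.419 zmax 0.065 62
side0 0.58 y min 0.418 zmax 0.065 77
```

Emit:
jog_arm([
  [0.002, 0.003, 0.03, -0.01],
  [0.002, 0.003, 0.06, -0.01],
  [0.002, 0.003, 0.09, -0.01],
  [0.002, 0.003, 0.11, -0.01],
  [0.002, 0.003, 0.12, -0.01],
])

```text
clock: 20.95
tool_pos: [0.5453, 0.3318, 0.0012]
eef_rot: [179.9, 0.5, 176.4]
force: [-1.2, -0.6, -0.5]
grip_width: 1.002
gripper_force: 0.0
```

Emit:
jog_arm([
  [0, 0, 0, 0],
  [0, 0, 0, 0],
  [0, 0, 0, 0],
  [0, 0, 0, 0],
  [0, 0, 0, 0],
], grip=1)

```text
clock: 21.37
tool_pos: [0.5479, 0.3333, 0.0053]
eef_rot: [179.7, 0.8, 176.3]
force: [-0.7, 0.4, 4.0]
grip_width: 0.697
gripper_force: 65.1
```

Emit:
jog_arm([
  [0, 0, -0.01, 0],
  [0, 0, -0.045, 0],
  [0, 0, -0.085, 0],
  [0, 0, -0.1, 0],
  [0, 0, -0.1, 0],
])

```text
clock: 21.78
tool_pos: [0.5486, 0.3342, 0.1098]
eef_rot: [179.5, 1.1, 176.3]
force: [0.5, 0.9, 0.5]
grip_width: 0.7
gripper_force: 65.1
```

Run:
```python
from h import *
s=arm.get_state();print(s["qpos"].round(1),s["tool_pos"],s["eef_rot"],s["grip_width"])
f=eyes.grab_frame("wrist");c=cloud(f);z=f["z_map"];held(tooled(c),z)
go(.52,.13,.1,204)
```

```text
[31.4 25.4 -8.3 55.1 -0.2 35.1] [0.54857697 0.33415913 0.10982472] [179.45813186   1.10394645 176.30707311] 0.7000424041804891
HELD plane [-0.0068  0.0015 -0.0099] far end x 0.0493 near -0.0445 y edges -0.0309 0.0307 mid -0.0001 yaw slopes -0.0 0.001
GO [ 0.0143 -0.2048  0.0053] -0.4833 from [0.5473 0.3334 0.1071] 176.31
```

Emit:
jog_arm([
  [0.003, -0.04, 0, -0.1],
  [0.006, -0.08, 0, -0.2],
  [0.009, -0.12, 0, -0.3],
  [0.012, -0.16, 0, -0.4],
  [0.014, -0.2, 0, -0.48],
])

```text
clock: 22.25
tool_pos: [0.5164, 0.1316, 0.101]
eef_rot: [-179.9, 0.5, -155.9]
force: [1.6, -0.8, -0.7]
grip_width: 0.694
gripper_force: 65.1
```

Emit:
jog_arm([
  [0, 0, 0.03, 0],
  [0, 0, 0.06, 0],
  [0, 0, 0.08, 0],
  [0, 0, 0.09, 0],
  [0, 0, 0.094, 0],
])

```text
clock: 22.67
tool_pos: [0.5171, 0.1331, 0.0058]
eef_rot: [-179.9, 0.4, -156.2]
force: [-0.8, -0.2, -0.9]
grip_width: 0.697
gripper_force: 65.1
```

Run:
```python
from h import *
s=arm.get_state();print(s["qpos"].round(1),s["tool_pos"],s["eef_rot"],s["force"])
```

```text
[ 14.4  22.1 -29.3  38.2   0.   -9.4] [0.51706501 0.13307853 0.00582519] [-179.94809378    0.41260202 -156.19774653] [-0.82788531 -0.23087425 -0.88201528]
```

Emit:
jog_arm([
  [0, 0, 0.0008, 0],
  [0, 0, 0.0008, 0],
])

```text
clock: 22.83
tool_pos: [0.52, 0.1341, 0.008]
eef_rot: [-179.9, 0.7, -156.2]
force: [1.1, 0.1, -0.9]
grip_width: 0.698
gripper_force: 65.1
```

Emit:
jog_arm([
  [0, 0, 0, 0],
  [0, 0, 0, 0],
  [0, 0, 0, 0],
  [0, 0, 0, 0],
], grip=0)

```text
clock: 23.17
tool_pos: [0.5203, 0.1341, 0.0084]
eef_rot: [-179.9, 0.8, -156.2]
force: [0.2, -0.2, 0.4]
grip_width: 0.994
gripper_force: 0.0
```

Emit:
jog_arm([
  [0, 0, -0.03, 0],
  [0, 0, -0.07, 0.1],
  [0, 0, -0.11, 0.22],
  [0, 0, -0.12, 0.344],
  [0, 0, -0.12, 0.468],
])

```text
clock: 23.58
tool_pos: [0.5214, 0.1343, 0.1325]
eef_rot: [179.6, 1.1, 176.6]
force: [0.5, -1.1, -0.8]
grip_width: 1.0
gripper_force: 0.0
```

Emit:
jog_arm([
  [0, 0, 0, 0.124],
  [0, 0, 0, 0.248],
  [0, 0, 0, 0.372],
  [0, 0, 0, 0.496],
  [0, 0, 0, 0.62],
])

```text
clock: 24.0
tool_pos: [0.5183, 0.1334, 0.128]
eef_rot: [179.4, 0.4, 141.1]
force: [-0.0, 1.0, 0.3]
grip_width: 1.0
gripper_force: 0.0
```

Emit:
jog_arm([
  [0, 0, 0, 0.124],
  [0, 0, 0, 0.248],
  [0, 0, 0, 0.372],
  [0, 0, 0, 0.496],
  [0, 0, 0, 0.62],
])

```text
clock: 24.42
tool_pos: [0.5183, 0.1335, 0.1279]
eef_rot: [179.3, -0.0, 105.6]
force: [-1.7, -0.7, -0.7]
grip_width: 0.999
gripper_force: 0.0
```

Emit:
jog_arm([
  [0, 0, 0, 0.124],
  [0, 0, 0, 0.248],
  [0, 0, 0, 0.372],
  [0, 0, 0, 0.496],
  [0, 0, 0, 0.62],
])

```text
clock: 24.83
tool_pos: [0.5183, 0.1334, 0.128]
eef_rot: [179.4, -0.4, 70.1]
force: [-0.9, 0.4, -0.5]
grip_width: 0.999
gripper_force: 0.0
```

Emit:
jog_arm([
  [0, 0, 0, 0.124],
  [0, 0, 0, 0.248],
  [0, 0, 0, 0.372],
  [0, 0, 0, 0.496],
  [0, 0, 0, 0.62],
])

```text
clock: 25.25
tool_pos: [0.5182, 0.1335, 0.1279]
eef_rot: [179.8, -0.7, 34.6]
force: [0.3, 0.4, -0.5]
grip_width: 0.997
gripper_force: 0.0
```

Emit:
jog_arm([
  [0, 0, 0, 0.11],
  [0, 0, 0, 0.18],
  [0, 0, 0, 0.18],
  [0, 0, 0, 0.18],
])

```text
clock: 25.58
tool_pos: [0.5183, 0.1335, 0.1278]
eef_rot: [179.9, -0.7, 24.7]
force: [-0.4, 0.2, -0.3]
grip_width: 1.001
gripper_force: 0.0
```

Run:
```python
from h import *
s=arm.get_state();print(s["clock"],s["qpos"].round(1),s["tool_pos"],s["eef_rot"])
f=eyes.grab_frame("wrist");c=cloud(f);z=f["z_map"]
r=rect(c,z,(.515,.132),.065,(.009,.022));print(*r)
a=np.radians(r[4]);p=r[0]/1000-.006*np.array([np.cos(a),np.sin(a)])
go(p[0],p[1],-.0015,r[4])
```

```text
25.5833 [ 14.4  14.2 -21.8  53.3   0.  169.7] [0.51825186 0.13345644 0.12783715] [179.88375449  -0.71703241  24.71123274]
[518.7 133.1] 94.9 62.1 yaw 24.0 z 0.015 6900
GO [-0.0073  0.0002  0.1292] 0.0123 from [0.5183 0.1334 0.1278] 24.71
```

Emit:
jog_arm([
  [-0.007, 0, 0.035, 0.012],
  [-0.007, 0, 0.07, 0.012],
  [-0.007, 0, 0.105, 0.012],
  [-0.007, 0, 0.12, 0.012],
  [-0.007, 0, 0.1285, 0.012],
])

```text
clock: 26.05
tool_pos: [0.5111, 0.1304, -0.0036]
eef_rot: [179.9, -0.5, 24.0]
force: [0.5, 0.0, 0.6]
grip_width: 1.001
gripper_force: 0.0
```

Emit:
jog_arm([
  [0, 0, 0, 0],
  [0, 0, 0, 0],
])

```text
clock: 26.22
tool_pos: [0.5138, 0.131, -0.0006]
eef_rot: [179.9, -0.7, 23.9]
force: [0.3, -0.5, 0.0]
grip_width: 0.999
gripper_force: 0.0
```

Emit:
jog_arm([
  [0, 0, 0, 0],
  [0, 0, 0, 0],
  [0, 0, 0, 0],
  [0, 0, 0, 0],
  [0, 0, 0, 0],
], grip=1)

```text
clock: 26.63
tool_pos: [0.515, 0.1314, 0.0011]
eef_rot: [179.9, -0.9, 23.9]
force: [-2.4, -0.6, 7.6]
grip_width: 0.705
gripper_force: 64.7
```

Emit:
jog_arm([
  [0, 0, -0.01, 0],
  [0, 0, -0.045, 0],
  [0, 0, -0.085, 0],
  [0, 0, -0.115, 0],
  [0, 0, -0.12, 0],
])

```text
clock: 27.05
tool_pos: [0.5158, 0.1315, 0.126]
eef_rot: [179.8, -1.3, 23.9]
force: [1.8, -0.1, -1.1]
grip_width: 0.707
gripper_force: 65.5
```

Emit:
jog_arm([
  [0, 0, 0, 0],
  [0, 0, 0, 0],
])

```text
clock: 27.22
tool_pos: [0.5121, 0.1306, 0.1195]
eef_rot: [179.9, -0.8, 23.9]
force: [-0.1, 0.3, -1.6]
grip_width: 0.701
gripper_force: 65.5
```

Run:
```python
from h import *
s=arm.get_state();print(s["clock"],s["qpos"].round(1),s["tool_pos"],s["eef_rot"])
f=eyes.grab_frame("wrist");c=cloud(f);z=f["z_map"];held(tooled(c),z)
go(.4700,-.0624,.115,4.3)
```

```text
27.2167 [ 14.3  13.9 -23.3  52.    0.  170.4] [0.51208083 0.13057099 0.11951454] [179.88817659  -0.76835093  23.90335999]
HELD plane [ 0.0197  0.0048 -0.0141] far end x 0.0518 near -0.0424 y edges -0.0306 0.031 mid 0.0002 yaw slopes -0.012 -0.002
GO [-0.1157  0.1595  0.0023] 0.3421 from [0.5112 0.1303 0.1183] 23.9
```

Emit:
jog_arm([
  [-0.02, 0.028, 0, 0.07],
  [-0.045, 0.06, 0, 0.16],
  [-0.07, 0.095, 0, 0.25],
  [-0.095, 0.13, 0, 0.32],
  [-0.11, 0.155, 0, 0.342],
])

```text
clock: 27.68
tool_pos: [0.4711, -0.0578, 0.1159]
eef_rot: [-179.9, -0.4, 4.1]
force: [0.5, -0.4, -1.5]
grip_width: 0.707
gripper_force: 65.5
```

Emit:
jog_arm([
  [-0.003, 0.004, 0, 0],
  [-0.003, 0.004, 0, 0],
  [-0.003, 0.004, 0, 0],
])

```text
clock: 27.93
tool_pos: [0.4705, -0.0597, 0.1167]
eef_rot: [-179.8, -0.6, 4.3]
force: [0.3, 0.6, -0.6]
grip_width: 0.698
gripper_force: 65.5
```

Run:
```python
from h import *
f,c,t,z=chk();go(.4700,-.0624,.078,4.3)
```

```text
27.9333 [ 0.4705 -0.0597  0.1167] [-179.8    -0.56    4.27] [ 0.3  0.6 -0.6] [ 0.01 -0.04  0.  ]
HELD plane [ 0.0201  0.0046 -0.0141] far end x 0.0519 near -0.0423 y edges -0.0306 0.0311 mid 0.0003 yaw slopes -0.0 0.004
TCP mag x -0.0446
LIPS mid 0.0031 slope [0.007 0.002]
GO [-0.0016  0.0033  0.0389] 0.0007 from [ 0.4709 -0.0591  0.1169] 4.34
```

Emit:
jog_arm([
  [-0.001, 0.003, 0.012, 0],
  [-0.001, 0.003, 0.025, 0],
  [-0.001, 0.003, 0.035, 0],
  [-0.001, 0.003, 0.0405, 0],
  [-0.001, 0.003, 0.0405, 0],
])

```text
clock: 28.4
tool_pos: [0.4701, -0.0618, 0.0758]
eef_rot: [-179.8, -0.5, 4.4]
force: [-0.1, -0.3, -1.5]
grip_width: 0.703
gripper_force: 65.5
```

Emit:
jog_arm([
  [0, 0, 0, 0],
  [0, 0, 0, 0],
])

```text
clock: 28.57
tool_pos: [0.4716, -0.0626, 0.0777]
eef_rot: [-179.9, -0.7, 4.3]
force: [0.2, -0.2, -1.0]
grip_width: 0.701
gripper_force: 65.5
```

Run:
```python
from h import *
chk()
```

```text
28.5667 [ 0.4716 -0.0626  0.0777] [-179.87   -0.72    4.34] [ 0.2 -0.2 -1. ] [-0.01  0.05 -0.03]
HELD plane [ 0.019   0.0048 -0.0141] far end x 0.0519 near -0.0424 y edges -0.0305 0.0311 mid 0.0003 yaw slopes 0.002 -0.0
TCP mag x -0.0437
LIPS mid 0.0 slope [0.007 0.008]
```

Emit:
jog_arm([
  [-0.001, 0, 0.003, 0],
  [-0.002, 0, 0.006, 0],
  [-0.002, 0, 0.009, 0],
  [-0.002, 0, 0.011, 0],
  [-0.002, 0, 0.0125, 0],
])

```text
clock: 29.03
tool_pos: [0.4689, -0.0632, 0.0646]
eef_rot: [-179.9, -0.7, 4.3]
force: [-3.0, 0.1, 6.7]
grip_width: 0.708
gripper_force: 66.3
```

Emit:
jog_arm([
  [0, 0, 0.003, 0],
  [0, 0, 0.006, 0],
  [0, 0, 0.009, 0],
  [0, 0, 0.0115, 0],
  [0, 0, 0.013, 0],
])

```text
clock: 29.45
tool_pos: [0.469, -0.0632, 0.0521]
eef_rot: [-179.9, -0.7, 4.3]
force: [-4.3, -0.2, 9.3]
grip_width: 0.705
gripper_force: 66.6
```

Emit:
jog_arm([
  [0, 0, 0, 0],
  [0, 0, 0, 0],
])

```text
clock: 29.62
tool_pos: [0.469, -0.0631, 0.0522]
eef_rot: [-179.9, -0.6, 4.3]
force: [-5.1, -0.1, 9.3]
grip_width: 0.705
gripper_force: 66.5
```

Run:
```python
from h import *
chk()
```

```text
29.6167 [ 0.469  -0.0631  0.0522] [-179.88   -0.65    4.29] [-5.1 -0.1  9.3] [-0.12  0.8  -0.08]
HELD plane [ 0.0117  0.0033 -0.0141] far end x 0.0518 near -0.0418 y edges -0.0305 0.0311 mid 0.0003 yaw slopes 0.005 0.0
TCP mag x -0.0463
LIPS mid -0.0005 slope [-0.006 -0.001]
```

Emit:
jog_arm([
  [0, 0, 0.001, 0],
  [0, 0, 0.002, 0],
  [0, -0.0003, 0.003, 0],
  [0, -0.0006, 0.0037, 0],
  [0, -0.0008, 0.0038, 0],
])

```text
clock: 30.08
tool_pos: [0.4691, -0.063, 0.0485]
eef_rot: [-180.0, -0.6, 4.3]
force: [-4.6, -2.2, 9.4]
grip_width: 0.704
gripper_force: 66.6
```

Emit:
jog_arm([
  [0.001, -0.0003, 0, 0],
  [0.002, -0.0006, 0, 0],
  [0.003, -0.0008, 0, 0],
  [0.003, -0.0008, 0, 0],
])

```text
clock: 30.42
tool_pos: [0.4719, -0.0618, 0.0486]
eef_rot: [-179.9, -0.6, 4.3]
force: [-4.9, -2.1, 8.4]
grip_width: 0.704
gripper_force: 66.6
```

Run:
```python
from h import *
chk()
```

```text
30.4167 [ 0.4719 -0.0618  0.0486] [-179.94   -0.63    4.27] [-4.9 -2.1  8.4] [-0.44  0.89 -0.07]
HELD plane [ 0.0118  0.0035 -0.0141] far end x 0.0519 near -0.0418 y edges -0.0304 0.031 mid 0.0003 yaw slopes -0.001 0.006
TCP mag x -0.0433
LIPS mid 0.0006 slope [-0.005  0.009]
```

Emit:
jog_arm([
  [0.002, 0.0003, 0, 0],
  [0.004, 0.0005, 0, 0],
  [0.006, 0.0006, 0, 0],
  [0.0075, 0.0006, 0, 0],
  [0.009, 0.0006, 0, 0],
])

```text
clock: 30.88
tool_pos: [0.4807, -0.0614, 0.0486]
eef_rot: [-179.9, -0.6, 4.3]
force: [-4.8, -0.2, 9.0]
grip_width: 0.706
gripper_force: 66.6
```

Run:
```python
from h import *
chk()
```

```text
30.8833 [ 0.4807 -0.0614  0.0486] [-179.9    -0.62    4.28] [-4.8 -0.2  9. ] [-0.25  0.96 -0.08]
HELD plane [ 0.0144  0.0039 -0.0141] far end x 0.0518 near -0.0421 y edges -0.0305 0.0311 mid 0.0003 yaw slopes 0.003 0.002
TCP mag x -0.0345
LIPS mid 0.0004 slope [-0.002  0.002]
```

Alignment is within 0.1 mm. Sliding on in.

Emit:
jog_arm([
  [0.0015, 0, 0, 0],
  [0.003, 0, 0, 0],
  [0.0045, 0, 0, 0],
  [0.006, 0, 0, 0],
])

```text
clock: 31.27
tool_pos: [0.4866, -0.0609, 0.0487]
eef_rot: [-179.9, -0.6, 4.3]
force: [-5.7, -0.6, 9.3]
grip_width: 0.705
gripper_force: 66.6
```

Emit:
jog_arm([
  [0.0025, 0, 0, 0],
  [0.005, 0, 0, 0],
  [0.0075, 0, 0, 0],
  [0.01, 0, 0, 0],
])

```text
clock: 31.6
tool_pos: [0.4966, -0.0602, 0.0488]
eef_rot: [-179.9, -0.6, 4.3]
force: [-5.1, -0.0, 9.0]
grip_width: 0.706
gripper_force: 66.6
```

Run:
```python
from h import *
chk()
```

```text
31.6 [ 0.4966 -0.0602  0.0488] [-179.9    -0.61    4.28] [-5.1 -0.   9. ] [-0.25  1.02  0.01]
HELD plane [ 0.0151  0.004  -0.0141] far end x 0.0519 near -0.0424 y edges -0.0239 0.0243 mid 0.0003 yaw slopes 0.419 -0.435
TCP mag x -0.0185
LIPS mid 0.0004 slope [0.006 0.01 ]
```

Emit:
jog_arm([
  [0.0025, 0, 0.0002, 0],
  [0.005, 0, 0.0003, 0],
  [0.0075, 0, 0.0003, 0],
  [0.01, 0, 0.0003, 0],
  [0.0115, 0, 0.0003, 0],
])

```text
clock: 32.07
tool_pos: [0.5083, -0.0593, 0.0487]
eef_rot: [-179.9, -0.6, 4.3]
force: [-4.9, -1.1, 8.4]
grip_width: 0.706
gripper_force: 66.6
```

Emit:
jog_arm([
  [0.0007, 0, 0, 0],
  [0.0014, 0, 0, 0],
  [0.002, 0, 0, 0],
])

```text
clock: 32.32
tool_pos: [0.51, -0.0592, 0.0486]
eef_rot: [-179.9, -0.6, 4.3]
force: [-5.9, -0.6, 9.7]
grip_width: 0.706
gripper_force: 66.6
```

Emit:
jog_arm([
  [0.0005, 0, 0, 0],
  [0.001, 0, 0, 0],
])

```text
clock: 32.48
tool_pos: [0.5108, -0.0591, 0.0486]
eef_rot: [-179.9, -0.6, 4.3]
force: [-6.9, 0.2, 11.1]
grip_width: 0.699
gripper_force: 66.7
```

Emit:
jog_arm([
  [0.0005, 0, 0, 0],
  [0.0005, 0, 0, 0],
])

```text
clock: 32.65
tool_pos: [0.5108, -0.0591, 0.0485]
eef_rot: [-179.9, -0.5, 4.3]
force: [-7.2, -1.5, 10.4]
grip_width: 0.706
gripper_force: 66.8
```

Emit:
jog_arm([
  [0.0005, 0, 0, 0],
  [0.001, 0, 0, 0],
  [0.001, 0, 0, 0],
])

```text
clock: 32.9
tool_pos: [0.5108, -0.0591, 0.0484]
eef_rot: [-179.9, -0.4, 4.3]
force: [-9.5, -0.8, 11.6]
grip_width: 0.708
gripper_force: 66.9
```

Emit:
jog_arm([
  [0, 0, 0, 0],
  [0, 0, 0, 0],
  [0, 0, 0, 0],
  [0, 0, 0, 0],
  [0, 0, 0, 0],
], grip=0)

```text
clock: 33.32
tool_pos: [0.5136, -0.0587, 0.0482]
eef_rot: [-179.9, -0.7, 4.3]
force: [-0.9, -0.5, -0.3]
grip_width: 1.002
gripper_force: 0.0
```

Emit:
jog_arm([
  [0, 0, -0.01, 0],
  [0, 0, -0.03, 0],
  [-0.01, 0, -0.06, 0],
  [-0.025, 0, -0.09, 0],
  [-0.03, 0, -0.11, 0],
])

```text
clock: 33.73
tool_pos: [0.4813, -0.0614, 0.1609]
eef_rot: [-179.9, -0.7, 4.3]
force: [0.7, 1.2, 0.4]
grip_width: 1.0
gripper_force: 0.0
```

Emit:
jog_arm([
  [0, 0, 0, 0],
  [0, 0, 0, 0],
  [0, 0, 0, 0],
])

```text
clock: 33.98
tool_pos: [0.4822, -0.0612, 0.1579]
eef_rot: [-179.9, -0.7, 4.3]
force: [1.0, 0.1, 0.4]
grip_width: 0.997
gripper_force: 0.0
```

Run:
```python
from h import *
s=arm.get_state();print(s["tool_pos"],s["eef_rot"],s["force"])
f=eyes.grab_frame("wrist");c=cloud(f);z=f["z_map"];mag(c,z)
i=f["color"].copy()
g=eyes.grab_frame("side");cv2.imwrite("pics/fin.png",np.hstack([cv2.resize(i[50:250,220:420],(400,400),interpolation=cv2.INTER_CUBIC),cv2.resize(g["color"][200:290,330:430],(400,400),interpolation=cv2.INTER_CUBIC)]))
o=np.array([.5152,-.060]);a=np.radians(4.3);u=np.array([np.cos(a),np.sin(a)]);v=np.array([-u[1],u[0]])
X=(c[...,:2]-o)@u;Y=(c[...,:2]-o)@v;Z=c[...,2]
m=(z>0)&(abs(Y)<.03)&(Z>.058)&(Z<.07);print("near end",np.percentile(X[m],.3),"top z",[np.median(Z[m&(abs(X-x)<.003)&(abs(Y)<.015)]).round(4) for x in(-.04,-.02,0,.02,.035)])
```

```text
[ 0.48222487 -0.06124513  0.15790871] [-179.86488255   -0.71527813    4.30226901] [0.97681629 0.0766818  0.3598495 ]
lips x 18 outer -0.0351 0.0367 mid 0.0008 inner -0.0015 0.0031 z 0.0674
lips x 26 outer -0.0348 0.0364 mid 0.0008 inner -0.007 0.0008 z 0.0664
lips x 34 outer -0.0352 0.0362 mid 0.0005 inner -0.0228 0.0237 z 0.0663
lips x 42 outer -0.0349 0.0365 mid 0.0008 inner -0.0225 0.0242 z 0.0665
base x max 0.0666 y [-0.053   0.0545]
stop front x [0.0472 0.0507 0.0528] 215
near end -0.04710423058240442 top z [np.float64(0.0636), np.float64(0.064), np.float64(0.0635), np.float64(0.0638), np.float64(0.0632)]
```

View pics/fin.png

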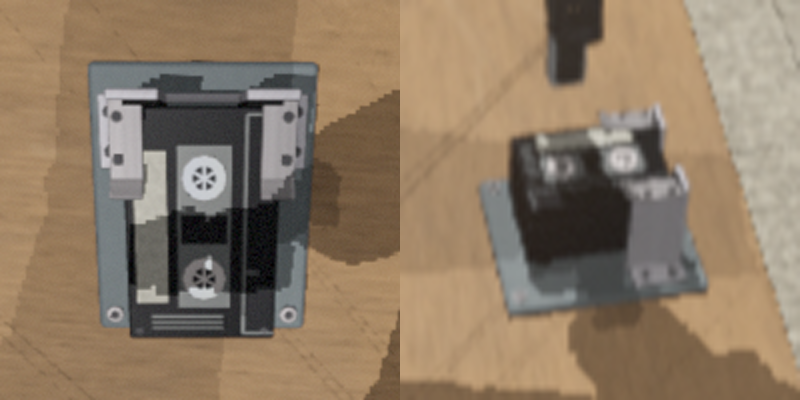

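The stack of three is square and home under the lips: its top is level at about 64 mm, as in both halves of the picture. The robot is clear.

```bash
python3 -c "
from station import job_done
print(job_done())"
```

```text
the job is handed in; nothing more can be done
None
```

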